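Stock the slide-stainer's reagent rack

ROBOT

A 6-joint arm with a two-finger parallel gripper is mounted at the origin on the work surface. World frame = base frame: x ahead of the robot, y to its left, z up, the work surface at z = 0. Lengths are in mm, angles in rad, forces in N, time in s.
With the tool pointing down it reaches from about 350 to 775 mm from the base axis. Payload 7.3 kg.
Tool frame: the origin (TCP) lies at the very end of the fingers, on their centre line; the grasp point (between the pads) lies 19 mm behind it; z points along the fingers, y is the line along which they close (so a half turn about z gives the same grasp; the last joint's range is limited). The gripper opens to 92 mm and grips with 3 to 60 N. Pads are 19 mm wide; open, the fingers measure 130 mm over their backs; the gripper's body (75 mm by 190 mm) begins 47 mm behind the grasp point.
Start: joints at [-1.277, 0.342, 1.524, -0, 1.275, -0.146], TCP at [223.547, -475.049, 226.741] pointing down, gripper open.
Joint ranges: [-2.53, 2.53], [-0.77, 2.02], [0.04, 2.7], [-1, 4.14], [0.28, 2.66], [-3.11, 3.11]. Speed limits (rad/s): [2.57, 2.57, 3.14, 3.14, 3.14, 3.14].

INTERFACE

Orientations are given as [roll, pitch, yaw] about the fixed x, y, z axes, in that order (R = Rz(yaw) Ry(pitch) Rx(roll)).
In Python, from plant import bot gives the robot as it stands.
- The arm moves only by the tool apply_moves, never from a script. Its argument "motion" is text: rows parted by semicolons, each of 4 numbers parted by spaces: the shift along the tool's x, y, z in m, then the turn about the tool's z in degrees. A call has 1 to 8 rows; each row shifts and turns the commanded pose from where the row before left it, along the tool's axes as they then stand; what a row does not reach is not made up. A row lasts 1/8 s, in which the tool goes at most 62.5 mm and 10.7 degrees, less where a joint would pass 70% of its speed; a pose out of reach is approached as far as the arm can. A call with a gripper value outside its range is refused whole. "fingers" is the opening, from -1 (shut) to 1 (fully open), set as the call begins (left out, the last holds). The fingers move at their own pace and stop on an object; the grip force is fixed at half the most. Time passes only in rows, so rows that do not move let the fingers close. It gives the time, the measured TCP pose, the force, the opening and the grip force at its end, in the units of the state.
- bot.get_obs(): the state, without advancing time (a new reading comes with each control period).
- bot.capture(name): name is "scene" or "top" or "wrist"; returns a dict with "img" (384x512x3 uint8, blue, green, red), "range_z" (384x512 float32, mm along the optical axis (not along the pixel's ray), 0 where there is no reading), "fx", "fy", "cx", "cy" (pixels), "world_from_camera" (4x4, takes a point from camera to world coordinates); the wrist camera has in their place "mount" (4x4, takes a point from camera to tool coordinates, whose origin is the TCP and whose axes are the flange's). Camera axes: x right, y down, z forward; pixel columns grow to the right and rows downward; lengths in mm; the calibration is good to about 2 mm. A picture is of the moment at which its call begins: read the wrist's pose just before it.
- bot.close_job(): hands the job in; it is judged then, once.
Trained networks look in a picture, given as the dict that the camera call returned (one of the last four; its "shot" number tells which), for a name from the list of things; names that differ only in an ending like _2 or _b are one class to them, and where a whole thing is asked for, a point or a joint stands for the part that bears it (a point fixed in the world has none). Each returns a list of dicts, best first, with "p" (0 to 1); they miss things now and then, are a little off and sometimes report something else, mostly with a low value. They report only what shows in the picture. A call takes as long as a camera call.
- bot.cut_out(picture, thing): "pixels" (384x512 bool, what is visible of it) and "point" ([column, row] in pixels, amid what is visible of it).
The state is a dict: "time": time; "joint_positions": joint angles; "dq": joint speeds; "tau": joint torques, N m; "tool_pos": TCP position; "tcp_rot": TCP orientation; "contact_force": force on the tool from outside, world axes, zero at the start; "moment": the same for the moment, N m; "grip_width": finger opening in mm; "finger_force": force on a finger pad.
Only numpy, scipy, OpenCV 4.12 (cv2) and the standard library are available. Lean on these libraries where they do the work, as an engineer would, in place of code of your own. Each camera call takes 0.05 s, during which the arm holds its last target. There are 200 camera calls.

TASK

Turn the blue cover of the round reagent rack anticlockwise (seen from above) until its yellow lugs have come out from under the hooks, while it still sits on the rack; then lift it off and lay it flat on the bench, handle up, well clear of the rack. Then work every amber bottle that lies jammed in the corners of the grey bin out of its corner and stand it upright on the floor of the rack, each in an orange ring of its own. Leave the beaker, the slide box and the petri dish where they are.

Things in the scene. Friction and masses are not known exactly. Their poses are not given: they have to be found in the camera images.
- rack: white round rack fixed to the bench, 236 mm across, origin under its centre. Floor 10 mm above the bench; round wall of 92 mm inner, 98 outer radius, 45 mm high; outside it three steel hooks (38 mm wide, to 118 mm from the axis, 59 mm high) at 0, 120, 240 degrees from own x. Their tabs hang over the cover's lugs, their clockwise ends are closed: the cover turns free anticlockwise (+ about z) only
- ring1 (a point): centre of the first orange ring, on the rack's floor (10 mm above the bench). Ring: 51 mm inside, 57 mm outside, 25 mm high; ring centres lie 60 mm from the rack's axis, neighbours 85 mm apart
- ring2 (a point): the same for the second ring
- ring3 (a point): the same for the third ring
- ring4 (a point): the same for the fourth ring
- cover: loose blue disc, 192 mm across, 6 mm thick, 250 g, three yellow lugs (28 mm wide, to 110 mm from the axis, at 0, 120, 240 degrees from own x), three 8 mm feet below. Origin: centre of the disc's underside (45 mm above the bench on the rack, 8 mm on the bench). Yaw relative to the rack: about 0 locked; past 0.33 rad lugs are in the gaps, 1.0 mid-gap, 1.7 next hooks
- cover_grip (a point): grip point of the cover's white handle, a bar 14 mm thick (along the cover's x) and 90 mm long (along its y), standing from 6 to 36 mm above the disc's underside; this point lies on the axis, 24 mm above the underside
- bin: grey bin fixed to the bench, outside 200 mm (own x) by 280 mm (own y) by 50 mm high, walls and floor 5 mm thick, open at the top. Origin at the centre of its underside. Fingers do not fit between a jammed bottle and the wall; dragging a bottle's top sideways rolls it away from the wall, flat by flat (16.6 mm each)
- bottle1: amber octagonal bottle, 40 mm across flats (43 over corners), 105 mm tall, about 140 g; straight body 0-78 mm above the foot, round white cap 29 mm wide at 84-105 mm. Origin at the centre of its foot, own z towards the cap; flats face own x, y and diagonals. May be absent. Starts lying on a flat along the bin's y, side and foot within about 2 mm of the corner's walls, cap towards the bin's middle
- bottle2: same as bottle1, in another corner of the bin (or absent)
- bottle3: same as bottle1, in another corner of the bin (or absent)
- bottle4: same as bottle1, in another corner of the bin (or absent)
- beaker: bystander: glass beaker with a handle, 72 mm wide, 95 mm high, origin under its centre; leave it alone
- slide_box: bystander: green slide box 90 x 150 x 34 mm, origin under its centre; leave it alone
- petri: bystander: white petri dish stack 90 mm across, 30 mm high, origin under its centre; leave it alone

How it is judged:
By the outcome, as a careful person would: the job done as asked, in the order asked, and still so for the second after the job is handed in, with the robot touching nothing.
Of bottle1, bottle2, bottle3, bottle4 only 3 to 4 are there at a start; the rules pass over those that are not, and their reading is None.
At some moment in a run one of bottle1, bottle2, bottle3, bottle4 may be knocked a few centimetres aside while the robot is not near it.
Once in a run the grip may slacken for a moment while it holds something.
It also fails if it takes over 210 s, if anything falls off the work surface, if the arm or the gripper's body presses on something with over 40 N, if the wrist force passes 120 N, or if a joint passes its speed limit or range.

## Working session

There is one attempt and no reset: what is moved stays moved. The work goes in short steps, Python scripts to look and compute and a tool call to move; the robot and the scene stay as the last step left them, time stands still between calls to the robot, and variables do not carry over. Pictures are saved under pics/ and viewed, at most 14 in all, crops included, and the job is handed in when it is done.

Besides the shell and the picture viewer there is one more tool, called after "Request:" as name(argument=value, ...) on one line, values as JSON. apply_moves: Moves the arm, as the interface text tells. Its arguments: {"type":"object","properties":{"motion":{"type":"string"},"fingers":{"type":"number"}},"required":["motion"]}

```bash
ls; mkdir -p pics
cat > h.py <<'E'
import numpy as np, cv2
from plant import bot
from scipy.spatial.transform import Rotation as R
def wfc(p,o=None):
    if "world_from_camera" in p: return np.array(p["world_from_camera"])
    T=np.eye(4); T[:3,:3]=R.from_euler('xyz',o["tcp_rot"]).as_matrix(); T[:3,3]=o["tool_pos"]
    return T@np.array(p["mount"])
def cloud(p,o=None):
    z=p["range_z"]; v,u=np.mgrid[:384,:512]
    P=np.stack([(u-p["cx"])/p["fx"]*z,(v-p["cy"])/p["fy"]*z,z,np.ones_like(z)],-1)
    W=(P@wfc(p,o).T)[...,:3]; W[z<=0]=np.nan
    return W
def shot(name,f=None):
    o=bot.get_obs(); p=bot.capture(name)
    if f: cv2.imwrite("pics/"+f,p["img"])
    return p,o,cloud(p,o)
E
python3 - <<'E'
from h import *
o=bot.get_obs(); print(o)
ims=[]
for n in("scene","top"):
    p,o,W=shot(n); ims.append(p["img"])
    print(n,p["fx"],np.round(wfc(p,o),2).tolist())
    for t in["rack","cover","cover_grip","bin","bottle1","beaker","slide_box","petri"]:
        for d in bot.cut_out(p,t)[:5]:
            m=d["pixels"]; q=W[m]; print(t,round(d["p"],2),np.round(d["point"]),m.sum(),np.round(np.nanmedian(q,0)),np.round(np.nanpercentile(q,2,0)),np.round(np.nanpercentile(q,98,0)))
cv2.imwrite("pics/a.png",cv2.resize(np.hstack(ims),(800,300)))
cv2.imwrite("pics/top.png",cv2.resize(ims[1],(800,600)))
E
```

```text
pics
{'time': 0.0, 'joint_positions': array([-1.27706325e+00,  3.42738344e-01,  1.52500162e+00, -3.32227745e-05,
        1.27541111e+00, -1.46001157e-01]), 'dq': array([-0.00157854,  0.00075924,  0.00186415,  0.00047978,  0.00021204,
       -0.00102521]), 'tau': array([-5.21773145e-04, -4.31248462e+01, -2.44215560e+01,  7.16139749e-02,
        5.58968622e-02, -1.13845317e-04]), 'tool_pos': array([ 223.38359755, -474.65667456,  226.04223581]), 'tcp_rot': array([-3.14004619e+00, -1.95292396e-04,  4.39743782e-01]), 'contact_force': array([-0.27752958,  0.24743146,  0.16279959]), 'moment': array([-0.02027868, -0.0611968 ,  0.03142756]), 'finger_force': 0.0, 'grip_width': 91.78173743415682}
scene 476.9502681892155 [[0.44, 0.66, -0.6, 1352.59], [0.9, -0.33, 0.29, -372.73], [-0.01, -0.67, -0.74, 998.07], [0.0, 0.0, 0.0, 1.0]]
rack 0.75 [286. 181.] 1604 [597. 122.  23.] [426.  55.   3.] [635. 257.  61.]
rack 0.65 [182. 196.] 540 [ 515. -166.   37.] [ 490. -215.   10.] [ 528. -118.   48.]
cover 0.96 [293. 151.] 2564 [529. 168.  51.] [433.  85.  47.] [608. 259.  81.]
cover 0.42 [294. 177.] 145
[... 1605 characters left out ...]
675. -116.   52.]
bottle1 0.76 [322. 240.] 675 [ 504. -160.   42.] [ 488. -212.   32.] [ 526. -116.   49.]
bottle1 0.67 [391. 247.] 766 [ 489. -327.   41.] [ 471. -378.   19.] [ 508. -275.   48.]
bottle1 0.65 [396. 183.] 754 [ 635. -342.   41.] [ 616. -391.   21.] [ 657. -289.   48.]
beaker 0.79 [113. 162.] 1385 [692. 341.  47.] [638. 293.  -1.] [727. 382.  96.]
slide_box 0.59 [258. 129.] 2352 [776. -11.  34.] [737. -82.   1.] [825.  61.  38.]
slide_box 0.5 [113. 164.] 1326 [692. 340.  49.] [640. 293.   0.] [727. 367.  97.]
slide_box 0.23 [209. 254.] 2017 [491. 127.  11.] [408.  56.   5.] [631. 283.  62.]
petri 0.64 [350. 142.] 1117 [ 747. -232.   30.] [ 707. -273.    7.] [ 791. -191.   34.]
```

View pics/top.png

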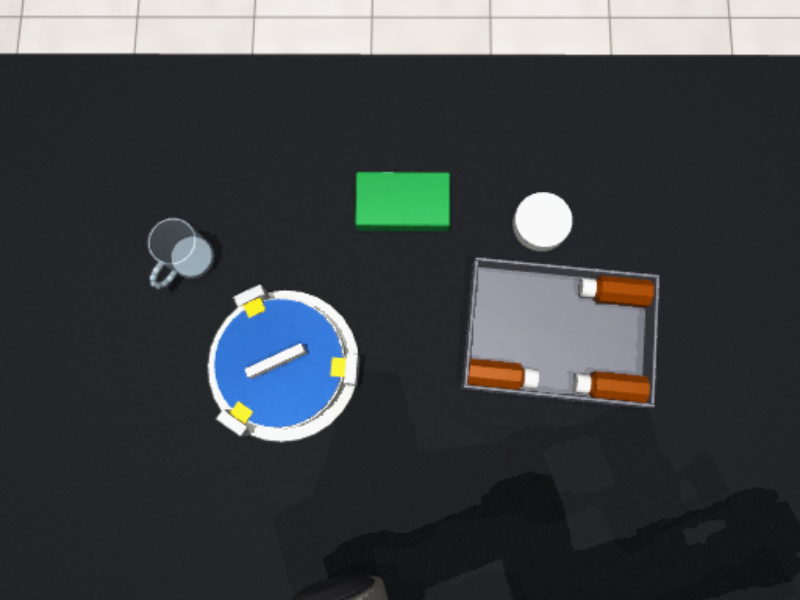

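View pics/a.png

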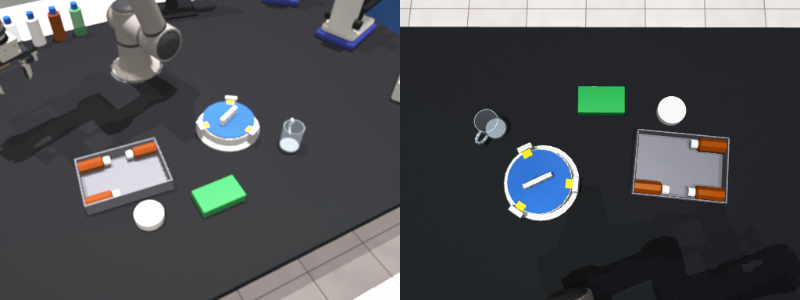

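Top view: cover locked at about (282,362), with its handle running from (246,373) to (307,349). Three bottles: (497,375), (620,387) and (625,291). Next I'll fit the geometry.

Run:
```python
from h import *
from scipy.optimize import least_squares
for n in("top","scene"):
    p,o,W=shot(n); print(n)
    img=p["img"].astype(int); b,g,r=img[...,0],img[...,1],img[...,2]
    roi=(W[...,0]>380)&(W[...,0]<660)&(W[...,1]>30)&(W[...,1]<310)
    blue=roi&(b>120)&(r<90)&(W[...,2]>40)
    q=W[blue]; 
    c,rad=cv2.minEnclosingCircle(q[:,:2].astype(np.float32)); print("cover",c,rad,np.median(q[:,2]))
    h=W[roi&(W[...,2]>76)&(W[...,2]<90)]; print("handle",cv2.minAreaRect(h[:,:2].astype(np.float32)),np.median(h,0))
    yel=roi&(r>150)&(g>130)&(b<100)
    k,l,s,ce=cv2.connectedComponentsWithStats(yel.astype(np.uint8))
    for i in range(1,k):
        if s[i,4]>20: 
            m=np.nanmedian(W[l==i],0); print("lug",m,np.degrees(np.arctan2(*(m[:2]-c)[::-1])))
    hk=roi&(W[...,2]>55)&(W[...,2]<64)&(b>120)&(r>120)
    k,l,s,ce=cv2.connectedComponentsWithStats(hk.astype(np.uint8))
    for i in range(1,k):
        if s[i,4]>15: 
            m=np.nanmedian(W[l==i],0); print("hook",m,np.degrees(np.arctan2(*(m[:2]-c)[::-1])),s[i,4])
    roi=(W[...,0]>430)&(W[...,0]<720)&(W[...,1]>-430)&(W[...,1]<-80)
    rim=W[roi&(W[...,2]>46)&(W[...,2]<54)&(abs(r-b)<40)]
    print("bin",cv2.minAreaRect(rim[:,:2].astype(np.float32)),np.median(rim[:,2]))
    amb=roi&(r>b+50)&(W[...,2]>15)
    k,l,s,ce=cv2.connectedComponentsWithStats(amb.astype(np.uint8))
    for i in range(1,k):
        if s[i,4]>80:
            q=W[l==i]; t=q[q[:,2]>np.nanpercentile(q[:,2],50)]; print("body",cv2.minAreaRect(q[:,:2].astype(np.float32)),"top",np.nanmedian(t,0),np.nanpercentile(q[:,2],95))
    wh=roi&(r>150)&(b>150)&(W[...,2]>15)
    k,l,s,ce=cv2.connectedComponentsWithStats(wh.astype(np.uint8))
    for i in range(1,k):
        if s[i,4]>30: q=W[l==i]; print("cap",np.nanmedian(q,0),cv2.minAreaRect(q[:,:2].astype(np.float32)),np.nanpercentile(q[:,2],95))
```

```text
top
cover (520.7100830078125, 171.9184112548828) 95.72667694091797 51.39356193324164
handle ((520.5816040039062, 171.63253784179688), (14.867051124572754, 89.19490051269531), 25.785799026489258) [520.31775049 171.98657024  81.12290785]
lug [602.79026429 211.88570009  52.42054873] 25.96283240136423
lug [514.32990459  81.78073029  52.47185111] -94.04879089904946
lug [444.24529949 223.43340706  52.55084299] 146.0315050890848
hook [619.42117163 218.32386832  59.9070769 ] 25.17887057571027 127
hook [511.74918825  62.53289755  59.76194617] -94.68323018932004 134
hook [430.34780943 234.49178279  59.80002015] 145.29847133353695 142
bin ((571.6087646484375, -253.87686157226562), (280.7351989746094, 200.21356201171875), 84.71612548828125) 49.94615822139917
body ((636.8656616210938, -353.048828125), (85.75941467285156, 40.894134521484375), 84.84259033203125) top [ 636.154152   -353.45727793   45.19893597] 47.78761674144318
body ((506.0197448730469, -155.02178955078125), (84.04428100585938, 40.83103942871094), 83.97474670410156) top [ 506.08133022 -153.15560014   45.23470362] 47.488519741395585

[... 1947 characters left out ...]
53   45.61850746] 47.650303701446276
cap [ 629.97552123 -297.44013663   49.17550587] ((569.775390625, -251.9470977783203), (279.0539245605469, 204.85675048828125), 84.77964782714844) 52.80200724541206
cap [ 507.36266686 -205.65612277   35.09075771] ((497.8462219238281, -204.7681884765625), (23.954282760620117, 40.32326889038086), 85.62271118164062) 41.73704859744814
cap [ 498.98590785 -283.83583605   34.44502312] ((487.7603759765625, -282.7138671875), (23.522008895874023, 43.285987854003906), 79.56903839111328) 41.18099672901749
cap [ 714.09072732 -231.91895359   29.66058059] ((712.738037109375, -233.61767578125), (14.372641563415527, 59.322147369384766), 0.09613915532827377) 32.851620460932
```

```bash
cat >> h.py <<'E'
def to(x,y,z,yaw=None):
    o=bot.get_obs(); w=o["tcp_rot"][2]; d=np.array([x,y,z])-o["tool_pos"]
    c,s=np.cos(w),np.sin(w); t=np.array([c*d[0]+s*d[1],s*d[0]-c*d[1],-d[2]])/1000
    print("shift",np.round(t,4),"rows>=",np.linalg.norm(t)/.055)
    if yaw is not None: 
        a=(np.degrees(w)-yaw+180)%360-180; print("turn",round(a,1),"or",round(a-180*np.sign(a),1),"now",round(np.degrees(w),1),"q6",round(np.degrees(o["joint_positions"][5])))
E
python3 -c "
from h import *
to(520.6,171.8,150,115.8)"
```

```text
shift [ 0.5442 -0.4588  0.0767] rows>= 13.016867602386567
turn -90.6 or 89.4 now 25.2 q6 -8
```

Request:
apply_moves(motion="0.0389 -0.0327 0.0054 0;0.0389 -0.0327 0.0054 0;0.0389 -0.0327 0.0054 0;0.0389 -0.0327 0.0054 0;0.0389 -0.0327 0.0054 0;0.0389 -0.0327 0.0054 0;0.0389 -0.0327 0.0054 0")

```text
time: 1.88
tool_pos: [373.1, -150.6, 189.0]
tcp_rot: [3.141, -0.0, 0.439]
contact_force: [0.3, -0.4, 0.1]
grip_width: 91.9
finger_force: 0.0
```

Request:
apply_moves(motion="0.0389 -0.0327 0.0054 0;0.0389 -0.0327 0.0054 0;0.0389 -0.0327 0.0054 0;0.0389 -0.0327 0.0054 0;0.0389 -0.0327 0.0054 0;0.0389 -0.0327 0.0054 0;0.0389 -0.0327 0.0054 0")

```text
time: 2.75
tool_pos: [522.0, 172.7, 151.0]
tcp_rot: [3.141, -0.0, 0.44]
contact_force: [0.7, 0.4, -0.0]
grip_width: 91.7
finger_force: 0.0
```

Request:
apply_moves(motion="0 0 0 -10;0 0 0 -10;0 0 0 -10;0 0 0 -10;0 0 0 -10;0 0 0 -10;0 0 0 -10;0 0 0 -10")

```text
time: 3.75
tool_pos: [521.4, 171.1, 151.1]
tcp_rot: [-3.142, 0.0, 1.842]
contact_force: [-0.4, 0.3, -0.6]
grip_width: 92.3
finger_force: 0.0
```

Request:
apply_moves(motion="0 0 0 -10;0 0 0 0;0 0 0 0")

```text
time: 4.12
tool_pos: [521.4, 171.1, 151.1]
tcp_rot: [3.142, 0.0, 2.007]
contact_force: [0.7, -0.2, -0.2]
grip_width: 91.6
finger_force: 0.0
```

Run:
```python
from h import *
p,o,W=shot("wrist","w1.png")
h=W[(W[...,2]>76)&(W[...,2]<90)]; print("handle",cv2.minAreaRect(h[:,:2].astype(np.float32)),np.median(h,0)); print(o["tool_pos"],o["tcp_rot"])
to(520.6,171.8,150,115.8)
```

```text
handle ((596.276611328125, 224.70912170410156), (207.11614990234375, 88.50205993652344), 32.11606216430664) [517.16686492 178.98249145  80.79260634]
[521.44310064 171.07138868 151.10336457] [3.14151378e+00 5.95188541e-05 2.00718213e+00]
shift [ 0.001  -0.0004  0.0011] rows>= 0.028390430791354712
turn -0.8 or 179.2 now 115.0 q6 -15
```

View pics/w1.png

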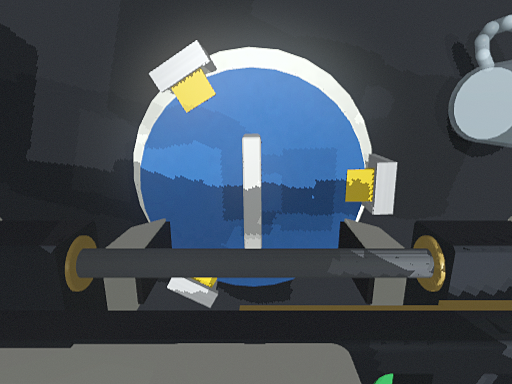

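The handle (252,190) is centred between the fingers. I'll descend and grip it.

Request:
apply_moves(motion="0.001 0 0.04 0;0 0 0.04 -0.8;0 0 0.016 0;0 0 0 0")

```text
time: 4.68
tool_pos: [520.7, 171.9, 54.6]
tcp_rot: [-3.14, -0.0, 2.023]
contact_force: [0.2, -0.0, -0.3]
grip_width: 91.7
finger_force: 0.0
```

Request:
apply_moves(motion="0 0 0 0;0 0 0 0;0 0 0 0;0 0 0 0;0 0 0 0;0 0 0 0", fingers=-1)

```text
time: 5.42
tool_pos: [521.0, 171.9, 55.1]
tcp_rot: [-3.142, 0.0, 2.025]
contact_force: [0.3, -0.4, -0.1]
grip_width: 36.5
finger_force: 0.0
```

Request:
apply_moves(motion="0 0 0 -5;0 0 0 -5;0 0 0 -5;0 0 0 -5;0 0 0 0;0 0 0 0")

```text
time: 6.18
tool_pos: [521.0, 171.9, 55.0]
tcp_rot: [-3.141, 0.0, 2.372]
contact_force: [-0.3, -0.0, -0.4]
grip_width: 13.7
finger_force: 29.9
```

Request:
apply_moves(motion="0 0 0 -6;0 0 0 -6;0 0 0 -6;0 0 0 -6;0 0 0 -6;0 0 0 -6;0 0 0 0;0 0 0 0")

```text
time: 7.18
tool_pos: [521.0, 171.9, 55.0]
tcp_rot: [-3.141, -0.0, 3.0]
contact_force: [0.1, -0.3, -0.3]
grip_width: 13.7
finger_force: 29.9
```

Run:
```python
from h import *
a,_,_=shot("scene");b,_,W=shot("top")
cv2.imwrite("pics/c1.png",cv2.resize(np.hstack([a["img"][80:240,200:400],b["img"][160:320,100:300]]),(800,320)))
```

```text
(no output)
```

View pics/c1.png

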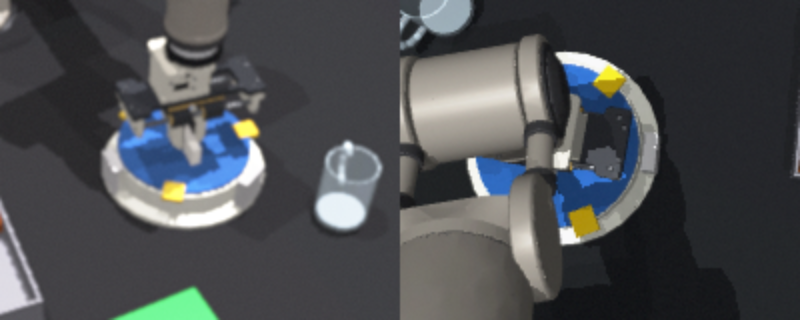

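Both visible lugs, (245,130) and (173,190) in the scene crop, are in the gaps. I'll lift.

Request:
apply_moves(motion="0 0 -0.01 0;0 0 -0.02 0;0 0 -0.03 0;0 0 -0.03 0;0 0 0 0")

```text
time: 7.9
tool_pos: [522.3, 172.2, 147.6]
tcp_rot: [3.14, 0.005, 3.001]
contact_force: [-0.3, 0.1, -2.3]
grip_width: 14.0
finger_force: 29.9
```

Run:
```python
from h import *
o=bot.get_obs();print(o["tool_pos"],o["contact_force"],o["grip_width"])
to(230,420,140)
```

```text
[522.34688888 172.22029151 147.57953793] [-0.29434444  0.09659259 -2.3202542 ] 13.964261203804684
shift [0.3241 0.2045 0.0076] rows>= 6.969092018397751
```

Request:
apply_moves(motion="0.0405 0.0256 0.001 0;0.0405 0.0256 0.001 0;0.0405 0.0256 0.001 0;0.0405 0.0256 0.001 0;0.0405 0.0256 0.001 0;0.0405 0.0256 0.001 0;0.0405 0.0256 0.001 0;0.0405 0.0256 0.001 0")

```text
time: 8.9
tool_pos: [226.9, 420.1, 135.9]
tcp_rot: [-3.14, -0.001, 3.001]
contact_force: [-0.4, 0.1, -2.9]
grip_width: 13.9
finger_force: 29.9
```

Request:
apply_moves(motion="0 0 0 0;0 0 0.04 0;0 0 0.03 0;0 0 0.03 0;0 0 0.015 0;0 0 0 0;0 0 0 0")

```text
time: 9.78
tool_pos: [229.1, 419.7, 22.3]
tcp_rot: [3.142, 0.0, 3.001]
contact_force: [0.6, -0.2, -2.3]
grip_width: 13.6
finger_force: 29.9
```

Request:
apply_moves(motion="0 0 0.002 0;0 0 0.001 0;0 0 0.001 0;0 0 0 0;0 0 0 0")

```text
time: 10.4
tool_pos: [228.6, 419.9, 18.1]
tcp_rot: [-3.142, 0.0, 3.002]
contact_force: [-0.3, -0.6, -2.2]
grip_width: 13.7
finger_force: 29.9
```

Request:
apply_moves(motion="0 0 0.001 0;0 0 0.001 0;0 0 0 0;0 0 0 0")

```text
time: 10.9
tool_pos: [228.7, 420.0, 17.9]
tcp_rot: [3.141, 0.001, 3.002]
contact_force: [-3.6, -4.6, 19.5]
grip_width: 13.7
finger_force: 29.9
```

Run:
```python
from h import *
a,_,W=shot("top")
img=a["img"].astype(int);m=(img[...,0]>100)&(img[...,2]<90)&(W[...,1]>280)&(W[...,1]<560)&(W[...,0]<400)
print(np.nanmedian(W[m],0),np.nanpercentile(W[m][:,2],[5,95]),m.sum())
o=bot.get_obs();print(o["tool_pos"],o["contact_force"])
```

```text
[287.24795227 424.24521965  14.11458286] [11.00556186 17.35237723] 1034
[228.7205363  419.94879981  17.87981314] [-3.93522262 -5.76846449 19.43057091]
```

Request:
apply_moves(motion="0 0 -0.0015 0;0 0 0 0;0 0 0 0;0 0 0 0;0 0 0 0;0 0 0 0", fingers=0)

```text
time: 11.7
tool_pos: [228.6, 419.8, 17.5]
tcp_rot: [-3.141, -0.0, 3.002]
contact_force: [-0.2, 0.5, -0.8]
grip_width: 45.9
finger_force: 0.0
```

Request:
apply_moves(motion="0 0 -0.03 0;0 0 -0.05 0;0 0 -0.05 0;0 0 -0.03 0;0 0 0 0")

```text
time: 12.32
tool_pos: [229.4, 420.9, 179.8]
tcp_rot: [3.137, 0.003, 3.002]
contact_force: [-0.5, 0.3, -0.7]
grip_width: 46.0
finger_force: 0.0
```

Run:
```python
from h import *
a,_,W=shot("top"); b,_,_=shot("scene")
img=a["img"].astype(int);m=(img[...,0]>100)&(img[...,2]<90)&(W[...,1]>280)&(W[...,1]<560)&(W[...,0]<400)
print("cover",np.nanmedian(W[m],0),np.nanpercentile(W[m][:,2],[5,95]),m.sum())
hsv=cv2.cvtColor(a["img"],cv2.COLOR_BGR2HSV)
roi=np.hypot(W[...,0]-520.6,W[...,1]-171.8)<95
m=roi&(hsv[...,0]>3)&(hsv[...,0]<25)&(hsv[...,1]>120)&(W[...,2]>28)&(W[...,2]<42)
q=W[m];print(len(q),np.median(q[:,2]))
from scipy.optimize import minimize
def f(x):
    c=np.array([[x[0]+60*np.cos(x[2]+k*np.pi/2),x[1]+60*np.sin(x[2]+k*np.pi/2)] for k in range(4)])
    d=abs(np.linalg.norm(q[:,None,:2]-c,axis=2)-27).min(1); return np.minimum(d,5).sum()
best=min((minimize(f,[520.6,171.8,t],method="Nelder-Mead") for t in np.arange(0,1.57,.2)),key=lambda r:r.fun)
x=best.x;print(x,best.fun/len(q));print([[round(x[0]+60*np.cos(x[2]+k*np.pi/2),1),round(x[1]+60*np.sin(x[2]+k*np.pi/2),1)] for k in range(4)])
cv2.imwrite("pics/d.png",cv2.resize(np.hstack([a["img"],b["img"]]),(800,300)))
to(571,-253,170,-5.3)
```

```text
cover [228.88302058 439.54874353  14.24326108] [11.21750942 17.31729689] 1720
426 34.502606423826194
[520.07121876 171.20737072   1.25033591] 0.8397720173368041
[[np.float64(539.0), np.float64(228.2)], [np.float64(463.1), np.float64(190.1)], [np.float64(501.2), np.float64(114.3)], [np.float64(577.0), np.float64(152.3)]]
shift [-0.4329 -0.6183  0.007 ] rows>= 13.723254382707934
turn 177.3 or -2.7 now 172.0 q6 -30
```

View pics/d.png

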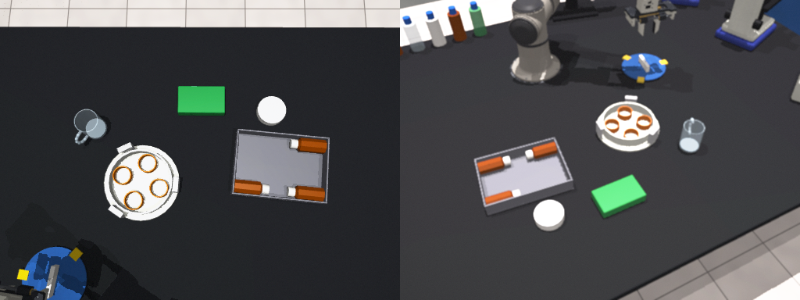

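The cover lies flat and clear, and four rings are visible with three bottles in the bin. I'll go above bottle A with the fingers shut.

```bash
cat >> h.py <<'E'
A=np.radians(-5.28); BC=np.array([571.3,-253.3]); U=np.array([np.cos(A),np.sin(A)]); V=np.array([-np.sin(A),np.cos(A)])
def bw(x,y): return BC+x*U+y*V
def tb(w): d=np.array(w)[:2]-BC; return np.array([d@U,d@V])
def bot_look(n="top"):
    p,o,W=shot(n); hsv=cv2.cvtColor(p["img"],cv2.COLOR_BGR2HSV)
    i=p["img"].astype(int); r,b=i[...,2],i[...,0]
    dx=(W[...,:2]-BC)@U; dy=(W[...,:2]-BC)@V
    roi=(abs(dx)<94)&(abs(dy)<134)&(W[...,2]>12)
    for nm,m in(("body",roi&(r>b+50)),("cap",roi&(r>120)&(b>120)&(W[...,2]>24))):
        k,l,s,_=cv2.connectedComponentsWithStats(m.astype(np.uint8))
        for j in range(1,k):
            if s[j,4]>40:
                q=np.stack([dx[l==j],dy[l==j]],1).astype(np.float32); z=W[l==j][:,2]
                (c,wh,a)=cv2.minAreaRect(q); print(nm,"binxy",np.round(c,1),np.round(wh),round(a,1),"med",np.round(np.median(q,0),1),"z",np.round(np.percentile(z,[5,50,95]),1),"world",np.round(bw(*np.median(q,0)),1))
    return p,o,W
E
python3 -c "
from h import *
x=bw(-79,90);to(*x,100,174.7)"
```

```text
shift [-0.35   -0.5324  0.077 ] rows>= 11.668732401385697
turn -2.7 or 177.3 now 172.0 q6 -30
```

Request:
apply_moves(motion="-0.025 -0.038 0.0055 0;-0.025 -0.038 0.0055 0;-0.025 -0.038 0.0055 0;-0.025 -0.038 0.0055 0;-0.025 -0.038 0.0055 0;-0.025 -0.038 0.0055 0;-0.025 -0.038 0.0055 0", fingers=-1)

```text
time: 13.3
tool_pos: [364.4, 130.5, 137.6]
tcp_rot: [-3.141, -0.003, 3.002]
contact_force: [0.7, -0.1, -0.6]
grip_width: 0.4
finger_force: 0.0
```

Request:
apply_moves(motion="-0.025 -0.038 0.0055 0;-0.025 -0.038 0.0055 0;-0.025 -0.038 0.0055 0;-0.025 -0.038 0.0055 0;-0.025 -0.038 0.0055 0;-0.025 -0.038 0.0055 0;-0.025 -0.038 0.0055 -2.7;0 0 0 0")

```text
time: 14.3
tool_pos: [501.0, -157.8, 98.3]
tcp_rot: [3.141, -0.003, 3.046]
contact_force: [-0.4, 1.3, 0.1]
grip_width: 0.2
finger_force: 0.0
```

```bash
python3 -c "
from h import *
x=bw(-79,90);to(*x,48,174.7);print(tb(bot.get_obs()['tool_pos']))
p,o,W=shot('wrist','w2.png')"
```

```text
shift [0.0003 0.0014 0.0503] rows>= 0.9153991221829586
turn -0.2 or 179.8 now 174.5 q6 -110
[-78.75324648  88.61052505]
```

View pics/w2.png

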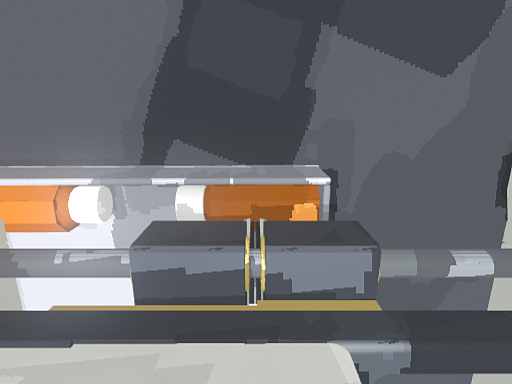

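Bottle A's body is at (260,203) and its cap at (190,203), with the fingers over the body. Pressing down.

Request:
apply_moves(motion="0 0.001 0.03 0;0 0 0.02 0;0 0 0.0025 0;0 0 0.0015 0;0 0 0.0005 0;0 0 0 0")

```text
time: 15.1
tool_pos: [501.6, -154.7, 46.7]
tcp_rot: [-3.141, 0.001, 3.049]
contact_force: [-0.5, 0.4, 0.2]
grip_width: 0.6
finger_force: 0.0
```

Request:
apply_moves(motion="0 0 0.001 0;0 0 0.001 0;0 0 0 0")

```text
time: 15.48
tool_pos: [501.7, -154.8, 45.2]
tcp_rot: [-3.141, 0.001, 3.049]
contact_force: [-2.2, 0.9, 9.4]
grip_width: 0.6
finger_force: 4.6
```

Request:
apply_moves(motion="-0.003 0 0.0003 0;-0.003 0 -0.0006 0;-0.003 0 -0.0006 0;0 0 0 0")

```text
time: 15.98
tool_pos: [511.5, -155.9, 47.1]
tcp_rot: [-3.141, 0.004, 3.049]
contact_force: [-2.2, 2.7, 15.9]
grip_width: 0.7
finger_force: 7.7
```

Request:
apply_moves(motion="-0.004 0 -0.0008 0;-0.004 0 -0.0004 0;-0.004 0 0 0;-0.004 0 0.0003 0;-0.004 0 0.0005 0;-0.004 0 0.0008 0")

```text
time: 16.73
tool_pos: [534.9, -157.9, 45.1]
tcp_rot: [-3.141, 0.002, 3.049]
contact_force: [-0.2, 0.3, 8.8]
grip_width: 0.1
finger_force: 4.4
```

```bash
python3 -c "
from h import *
p,o,W=bot_look('scene');print(o['tool_pos'],tb(o['tool_pos']))
cv2.imwrite('pics/e.png',cv2.resize(p['img'][150:300,60:260],(800,600)))"
```

```text
body binxy [-56.1  93.9] [43. 80.] 3.3 med [-42.9  89.7] z [23.6 37.6 46.7] world [ 536.9 -160.1]
body binxy [-72.4 -90.4] [43. 83.] 0.3 med [-63.2 -90.9] z [25.  40.4 47.1] world [ 500. -338.]
body binxy [ 70.8 -90.5] [83. 33.] 88.4 med [ 75.8 -91.5] z [37.7 44.  47.8] world [ 638.4 -351.4]
cap binxy [-40.3  89.1] [117.  78.] 71.1 med [-26.1  82. ] z [381.4 399.1 407.3] world [ 552.9 -169.3]
cap binxy [-43.2  74.9] [67. 78.] 89.3 med [-22.2  56.4] z [159.6 202.5 212.6] world [ 554.3 -195.1]
cap binxy [-55.1  40.8] [22. 26.] 89.7 med [-50.7  40. ] z [26.1 35.5 40.9] world [ 524.5 -208.8]
cap binxy [-71.6 -38.8] [29. 22.] 3.2 med [-68.4 -38.4] z [27.1 35.5 41.4] world [ 499.7 -285.3]
cap binxy [ 78.6 -41.5] [27. 31.] 87.9 med [ 76.9 -39.2] z [34.5 38.3 44.8] world [ 644.3 -299.4]
[ 534.93942082 -157.92460075   45.06122197] [-44.98302808  91.62470019]
```

View pics/e.png

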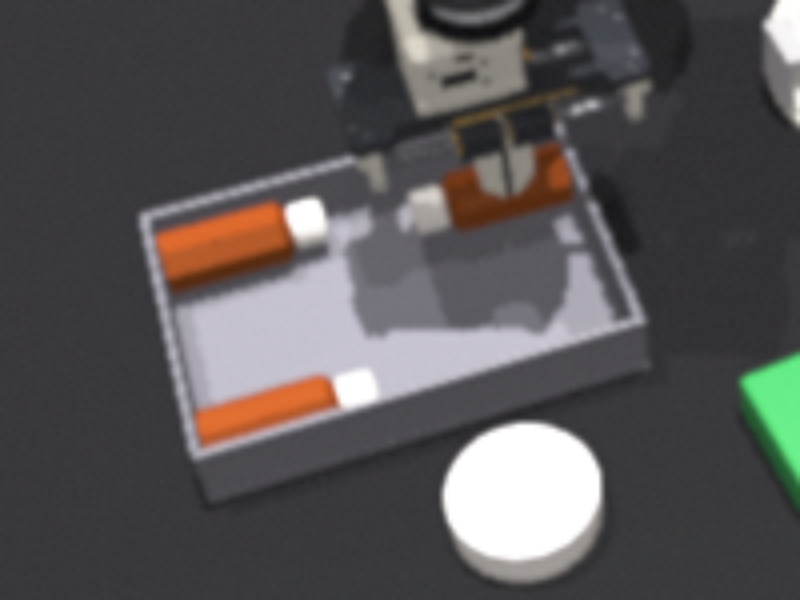

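It rolled one flat, away from the wall (bottle at (500,190)). I'll roll it once more.

Request:
apply_moves(motion="0 0 -0.006 0;0.017 0 0 0;0 0 0.005 0;0 0 0.001 0;0 0 0 0")

```text
time: 17.4
tool_pos: [517.6, -156.1, 45.4]
tcp_rot: [-3.142, 0.0, 3.049]
contact_force: [-3.2, 1.6, 13.0]
grip_width: 0.5
finger_force: 5.9
```

Request:
apply_moves(motion="-0.003 0 0.0003 0;-0.003 0 -0.0006 0;-0.003 0 -0.0006 0;-0.004 0 -0.0008 0;-0.004 0 -0.0004 0;-0.004 0 0 0;-0.004 0 0.0003 0;-0.004 0 0.0005 0")

```text
time: 18.4
tool_pos: [546.9, -158.9, 45.9]
tcp_rot: [-3.141, 0.001, 3.049]
contact_force: [0.9, 2.2, 2.8]
grip_width: 0.1
finger_force: 1.5
```

Request:
apply_moves(motion="-0.003 0 0 0;0 0 -0.03 0;0 0 -0.04 0;0.02 -0.04 -0.02 0;0.02 -0.04 0 0;0.02 -0.04 0 0;0 0 0 0")

```text
time: 19.27
tool_pos: [476.3, -275.2, 135.3]
tcp_rot: [3.141, -0.002, 3.045]
contact_force: [0.4, 0.4, -0.9]
grip_width: 0.7
finger_force: 0.0
```

```bash
python3 -c "
from h import *
p,o,W=bot_look('scene');print(o['tool_pos'],tb(o['tool_pos']))
bot_look('top')"
```

```text
body binxy [-40.   93.5] [44. 81.] 0.5 med [-30.3  93.4] z [24.3 40.8 47.9] world [ 549.8 -157.5]
body binxy [-72.  -90.6] [81. 39.] 89.7 med [-63.  -91.5] z [22.8 40.2 46.8] world [ 500.2 -338.6]
body binxy [ 69.9 -90.8] [83. 36.] 89.1 med [ 75.8 -91.5] z [38.  43.9 47.7] world [ 638.4 -351.3]
cap binxy [-58.8 -32. ] [ 70. 135.] 0.1 med [-66.8 -31.7] z [468.5 486.1 497.1] world [ 501.9 -278.8]
cap binxy [-72.8 -47.4] [67. 41.] 87.7 med [-68.8 -55.6] z [248.  273.2 302. ] world [ 497.6 -302.3]
cap binxy [-81.1 -18.8] [14.  9.] 88.6 med [-81.4 -19.7] z [143.2 163.9 179.9] world [ 488.4 -265.4]
cap binxy [-80.9 -40.2] [ 7. 14.] 1.9 med [-81.2 -39.3] z [144.9 164.7 179.8] world [ 486.8 -285. ]
cap binxy [-75.7 -37.6] [21. 37.] 87.0 med [-67.7 -37.7] z [26.1 35.8 41.6] world [ 500.4 -284.6]
cap binxy [-38.3  41.9] [24. 27.] 89.7 med [-34.7  40.8] z [27.3 36.7 40.9] world [ 540.5 -209.5]
cap binxy [ 75.6 -45.5] [36. 28.] 83.5 med [ 76.5 -39.8] z [33.3 38.1 41.6] world [ 643.9 -300. ]
[ 476.33879087 -275.21907805  135.2923697 ] [-92.54121791 -30.56468894]
body binxy [ 46.3 -46.6] [ 69. 192.] 32.5 med [ 70.7 -90.2] z [30.3 42.5 47.8] world [ 633.4 -349.6]
body binxy [-40.9  91.8] [84. 40.] 89.7 med [-42.4  93.7] z [33.8 43.2 47.4] world [ 537.7 -156.1]
cap binxy [ 74.  -39.1] [21. 27.] 88.7 med [ 71.8 -38.8] z [29.7 37.4 41.6] world [ 639.3 -298.5]
cap binxy [-62.6  13.1] [15. 66.] 57.7 med [-66.9  15.9] z [487.8 497.  500.5] world [ 506.1 -231.3]
cap binxy [-69.9 -29.4] [97. 48.] 89.8 med [-80.2 -21.2] z [486.8 494.  496.8] world [ 489.5 -267. ]
cap binxy [-41.2  39.8] [20. 27.] 86.0 med [-41.   40.8] z [31.  37.4 41.1] world [ 534.3 -208.9]
```

A is clear of the wall. Next is B: same rolls.

Request:
apply_moves(motion="-0.007 -0.03 0 0;-0.007 -0.0285 0 0;0 0 0.04 0;0 0 0.035 0;0 0 0.012 0;0 0 0 0")

```text
time: 20.12
tool_pos: [487.1, -331.7, 48.5]
tcp_rot: [3.141, -0.001, 3.05]
contact_force: [-0.1, 0.6, 0.6]
grip_width: 0.1
finger_force: 0.0
```

```bash
python3 -c "
from h import *
x=bw(-78.8,-89);to(*x,45,174.7)"
```

```text
shift [ 0.0022 -0.0031  0.0035] rows>= 0.0948076011010407
turn 0.1 or -179.9 now 174.8 q6 -126
```

Request:
apply_moves(motion="0.002 -0.003 0.002 0;0 0 0.001 0;0 0 0.001 0;0 0 0 0")

```text
time: 20.62
tool_pos: [484.6, -335.6, 45.3]
tcp_rot: [-3.141, 0.001, 3.049]
contact_force: [-0.5, -0.6, 1.2]
grip_width: 0.4
finger_force: 0.6
```

Request:
apply_moves(motion="-0.003 0 0.0003 0;-0.003 0 -0.0006 0;-0.003 0 -0.0006 0;-0.004 0 -0.0008 0;-0.004 0 -0.0004 0;-0.004 0 0 0;-0.004 0 0.0003 0;-0.004 0 0.0005 0")

```text
time: 21.62
tool_pos: [513.9, -338.3, 46.3]
tcp_rot: [-3.141, 0.001, 3.049]
contact_force: [0.5, 0.3, 3.5]
grip_width: 0.7
finger_force: 1.7
```

Request:
apply_moves(motion="-0.004 0 0.0008 0;0 0 -0.006 0;0.017 0 0 0;0 0 0.005 0;0 0 0.0005 0;0 0 0 0")

```text
time: 22.38
tool_pos: [500.7, -336.9, 45.7]
tcp_rot: [3.142, -0.0, 3.049]
contact_force: [0.4, -0.3, 0.6]
grip_width: 0.4
finger_force: 0.0
```

```bash
python3 -c "
from h import *
bot_look('scene');print(tb(bot.get_obs()['tool_pos']))" | grep -v cap
```

```text
body binxy [-40.6  94.1] [81. 44.] 87.8 med [-30.5  93.2] z [24.4 40.  46.9] world [ 549.5 -157.7]
body binxy [-54.8 -90.6] [39. 81.] 1.2 med [-45.1 -91.9] z [23.9 39.6 46.9] world [ 517.9 -340.7]
body binxy [ 69.1 -91. ] [36. 83.] 1.4 med [ 75.7 -91.7] z [37.4 44.  47.5] world [ 638.2 -351.5]
[-62.50378661 -89.7490463 ]
```

Rolled once. Now the second roll, then over to C, where the rolls go toward −x in the bin.

Request:
apply_moves(motion="0 0 0.001 0;-0.003 0 0.0003 0;-0.003 0 -0.0006 0;-0.003 0 -0.0006 0;-0.004 0 -0.0008 0;-0.004 0 -0.0004 0;-0.004 0 0 0;-0.004 0 0.0003 0")

```text
time: 23.42
tool_pos: [526.1, -339.4, 47.2]
tcp_rot: [-3.141, 0.001, 3.049]
contact_force: [0.9, 0.1, 4.9]
grip_width: 0.6
finger_force: 2.2
```

Request:
apply_moves(motion="-0.004 0 0.0005 0;-0.003 0 0 0;0 0 -0.02 0;-0.04 0 -0.02 0;-0.04 0 0 0;-0.03 0 0 0;0 0 0 0")

```text
time: 24.3
tool_pos: [642.6, -349.4, 84.3]
tcp_rot: [3.141, -0.002, 3.05]
contact_force: [-0.7, 0.6, -0.0]
grip_width: 0.5
finger_force: 0.0
```

```bash
python3 -c "
from h import *
x=bw(79.5,-90);to(*x,45,174.7)
bot_look('scene');print(tb(bot.get_obs()['tool_pos']))" | grep -v cap
```

```text
shift [ 0.0003 -0.0009  0.0393] rows>= 0.7152670869969553
turn 0.1 or -179.9 now 174.8 q6 -119
body binxy [-40.7  93.4] [44. 80.] 2.0 med [-29.9  92.9] z [23.7 40.9 46.8] world [ 550.1 -158. ]
body binxy [ 68.7 -91. ] [36. 81.] 2.4 med [ 75.5 -91.2] z [39.8 44.4 47.7] world [ 638.1 -351.1]
[ 78.62309828 -89.31848641]
```

Request:
apply_moves(motion="0 -0.001 0.03 0;0 0 0.007 0;0 0 0.0015 0;0 0 0.001 0;0 0 0.0005 0;0 0 0 0")

```text
time: 25.1
tool_pos: [641.9, -351.1, 46.8]
tcp_rot: [-3.141, 0.001, 3.049]
contact_force: [-1.3, 0.3, 0.6]
grip_width: 0.1
finger_force: 0.0
```

Request:
apply_moves(motion="0 0 0.0015 0;0 0 0.0005 0;0 0 0 0")

```text
time: 25.48
tool_pos: [642.1, -351.1, 45.3]
tcp_rot: [-3.141, 0.001, 3.049]
contact_force: [-0.7, 1.0, 4.2]
grip_width: 0.4
finger_force: 2.5
```

Request:
apply_moves(motion="0.003 0 0.0003 0;0.003 0 -0.0006 0;0.003 0 -0.0006 0;0.004 0 -0.0008 0;0.004 0 -0.0004 0;0.004 0 0 0;0.004 0 0.0003 0;0.004 0 0.0005 0")

```text
time: 26.48
tool_pos: [612.9, -348.4, 46.3]
tcp_rot: [-3.141, 0.001, 3.049]
contact_force: [-1.6, 0.5, 4.8]
grip_width: 0.2
finger_force: 2.2
```

Request:
apply_moves(motion="0.004 0 0.0008 0;0 0 -0.006 0;-0.017 0 0 0;0 0 0.005 0;0 0 0.001 0;0 0 0 0")

```text
time: 27.22
tool_pos: [626.3, -349.5, 45.4]
tcp_rot: [-3.141, 0.002, 3.049]
contact_force: [2.1, 0.7, 5.7]
grip_width: 0.7
finger_force: 2.4
```

```bash
python3 -c "
from h import *
bot_look('scene');print(tb(bot.get_obs()['tool_pos']))" | grep -v cap
```

```text
body binxy [-39.8  93.6] [42. 80.] 0.7 med [-30.3  93.3] z [23.9 40.3 47.4] world [ 549.8 -157.6]
body binxy [ 57.3 -90.3] [44. 80.] 0.5 med [ 69.2 -94.2] z [30.9 39.6 47.3] world [ 631.6 -353.4]
[ 63.55024936 -90.74905732]
```

Request:
apply_moves(motion="0.003 0 0.0003 0;0.003 0 -0.0006 0;0.003 0 -0.0006 0;0.004 0 -0.0008 0;0.004 0 -0.0004 0;0.004 0 0 0;0.004 0 0.0003 0;0.004 0 0.0005 0")

```text
time: 28.28
tool_pos: [596.2, -346.8, 46.1]
tcp_rot: [-3.142, -0.001, 3.049]
contact_force: [-1.1, 0.6, 2.7]
grip_width: 0.5
finger_force: 1.5
```

Request:
apply_moves(motion="0.003 0 0 0;0 0 -0.04 0;0 0 -0.05 0;0.024 0.044 -0.02 0;0.024 0.044 0 0;0.024 0.044 0 0;0 0 0 0")

```text
time: 29.15
tool_pos: [532.9, -205.3, 155.7]
tcp_rot: [3.14, -0.002, 3.052]
contact_force: [0.5, 0.3, 0.3]
grip_width: 0.5
finger_force: 0.0
```

Request:
apply_moves(motion="0 0 0 10;0 0 0 10;0 0 0 10;0 0 0 10;0 0 0 10;0 0 0 10;0 0 0 10;0 0 0 10", fingers=0.3)

```text
time: 30.15
tool_pos: [534.8, -209.5, 155.5]
tcp_rot: [-3.141, 0.0, 1.646]
contact_force: [0.6, 0.2, 0.4]
grip_width: 59.9
finger_force: 0.0
```

Request:
apply_moves(motion="0 0 0 10;0 0 0 0")

```text
time: 30.4
tool_pos: [534.7, -209.3, 155.5]
tcp_rot: [-3.142, 0.0, 1.479]
contact_force: [-0.0, -0.2, -0.5]
grip_width: 60.0
finger_force: 0.0
```

```bash
python3 -c "
from h import *
p,o,W=bot_look('wrist');print(tb(bot.get_obs()['tool_pos']))
q,_,_=bot_look('scene')
x=bw(-41,41);to(*x,60,84.7)
cv2.imwrite('pics/f.png',cv2.resize(np.hstack([p['img'],q['img']]),(800,300)))"
```

```text
body binxy [-74.3  92.7] [39. 83.] 0.1 med [-72.8  96.8] z [34.2 43.3 45.8] world [ 507.7 -150.2]
body binxy [-71.3  68.6] [17.  2.] 87.4 med [-71.1  71.6] z [231.5 239.3 242.4] world [ 507.1 -175.5]
body binxy [-8.1 68.7] [17.  2.] 89.5 med [-8.3 71.4] z [231.  239.3 242.5] world [ 569.6 -181.4]
body binxy [-12.  -15.2] [162.  98.] 89.0 med [-20.6  63.5] z [ 34.3 246.2 248.9] world [ 556.7 -188.1]
cap binxy [-74.7 111.3] [16. 45.] 0.4 med [-75.2 115. ] z [43.8 45.  46.1] world [ 507.  -131.9]
cap binxy [-74.3  41. ] [29. 21.] 0.9 med [-72.9  41.5] z [28.6 37.2 39.6] world [ 502.5 -205.3]
cap binxy [32.9 76.4] [ 9. 24.] 61.9 med [39.1 72.2] z [221.6 223.2 225.3] world [ 616.9 -185. ]
cap binxy [-79.   53.1] [ 2. 15.] 85.3 med [-77.8  53. ] z [161.7 178.7 190.7] world [ 498.7 -193.3]
cap binxy [-6.2 58.9] [12. 27.] 42.7 med [-1.5 53.1] z [161.8 178.7 190.6] world [ 574.7 -200.3]
cap binxy [-41.6  23.8] [99. 25.] 89.7 med [-40.5  72.5] z [ 24.2 233.4 234.4] world [ 537.6 -177.4]
cap binxy [-71.5  71.9] [4. 1.] 86.4 med [-71.5  71.8] z [240.7 241.6 242.8] world [ 506.7 -175.2]
cap binxy
[... 985 characters left out ...]
[ 614.3 -348.9]
cap binxy [-56.8  49.7] [121. 128.] 66.8 med [-22.2  37.8] z [490.5 509.3 518.5] world [ 552.7 -213.6]
cap binxy [-42.2  12. ] [44. 18.] 7.3 med [-24.3  19.2] z [271.9 292.2 320.2] world [ 548.9 -232. ]
cap binxy [30.5 40.7] [51. 71.] 2.1 med [47.3 40.8] z [177.4 234.4 250.5] world [ 622.2 -217. ]
cap binxy [-73.1  39.8] [22. 29.] 90.0 med [-66.4  39.5] z [25.5 36.  40.4] world [ 508.8 -207.9]
cap binxy [-38.9 -38.1] [27. 20.] 1.3 med [-35.2 -37.8] z [26.8 35.6 41. ] world [ 532.8 -287.7]
cap binxy [ 43.3 -39.1] [22. 27.] 87.8 med [ 48.1 -38.8] z [26.3 36.3 41.3] world [ 615.6 -296.4]
shift [ 0.0003 -0.0003  0.0957] rows>= 1.7396394787289695
turn 0.2 or -179.8 now 84.9 q6 -24
```

View pics/f.png

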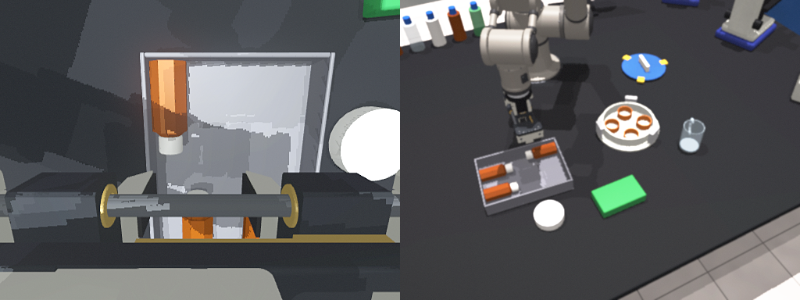

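Bottle A was knocked back against the wall ((170,100) in the wrist half): that is the announced disturbance. B and C are out. I'll take B's cap.

Request:
apply_moves(motion="-0.04 0 0 0;-0.0395 0 0.03 0;0 0 0.03 0;0 0 0.03 0;0 0 0 0;0 0 0 0")

```text
time: 31.25
tool_pos: [527.8, -288.1, 67.1]
tcp_rot: [3.14, 0.001, 1.48]
contact_force: [0.5, -0.6, 1.6]
grip_width: 59.5
finger_force: 0.0
```

```bash
python3 -c "
from h import *
x=bw(-41,-38.8);to(*x,13,84.7);print(tb(bot.get_obs()['tool_pos']))
p,_,W=shot('wrist')
cv2.imwrite('pics/g.png',p['img'])"
```

```text
shift [-0.0002 -0.0008  0.0541] rows>= 0.9834122468094612
turn 0.1 or -179.9 now 84.8 q6 -31
[-40.15343694 -38.64910205]
```

View pics/g.png

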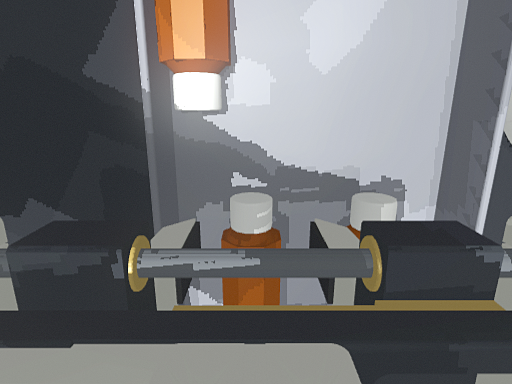

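B's cap (251,213) is centred between the fingers. Descend and close.

Request:
apply_moves(motion="0 -0.001 0.03 0;0 0 0.02 0;0 0 0.004 0;0 0 0 0")

```text
time: 31.8
tool_pos: [526.8, -287.9, 13.2]
tcp_rot: [3.14, 0.001, 1.479]
contact_force: [0.7, 0.7, 0.8]
grip_width: 59.5
finger_force: 0.0
```

Request:
apply_moves(motion="0 0 0 0;0 0 0 0;0 0 0 0;0 0 0 0;0 0 0 0;0 0 0 0", fingers=-1)

```text
time: 32.55
tool_pos: [526.2, -287.6, 12.2]
tcp_rot: [3.141, 0.0, 1.478]
contact_force: [-2.0, 1.4, 2.7]
grip_width: 28.0
finger_force: 30.0
```

Request:
apply_moves(motion="0 0 -0.004 0;0 0 -0.004 0;0 0 -0.004 0;0 0 0 0")

```text
time: 33.05
tool_pos: [526.3, -287.7, 24.5]
tcp_rot: [3.141, 0.0, 1.478]
contact_force: [-0.6, 0.3, -1.4]
grip_width: 28.7
finger_force: 30.0
```

```bash
cat >> h.py <<'E'
def tilt(lo,hi,n="scene",f=None):
    p,o,W=shot(n); i=p["img"].astype(int); m=(i[...,2]>i[...,0]+50)&(W[...,2]>8)&(W[...,2]<130)
    b=np.stack([(W[...,:2]-BC)@U,(W[...,:2]-BC)@V],-1); m&=(b[...,0]>lo[0])&(b[...,0]<hi[0])&(b[...,1]>lo[1])&(b[...,1]<hi[1])
    y=b[...,1][m]; z=W[...,2][m]
    for a in np.arange(np.floor(y.min()/10)*10,y.max(),10):
        s=(y>=a)&(y<a+10)
        if s.sum()>3: print("y",a,"n",s.sum(),"zmin/max",np.round(np.percentile(z[s],[3,97]),1))
    if f: cv2.imwrite("pics/"+f,cv2.resize(p["img"][120:300,60:260],(800,600)))
    return p
E
python3 -c "
from h import *
tilt((-70,-134),(-10,-20))"
```

```text
y -140.0 n 7 zmin/max [41.9 56.3]
y -130.0 n 64 zmin/max [33.4 58. ]
y -120.0 n 61 zmin/max [32.1 59. ]
y -110.0 n 62 zmin/max [34.7 58.4]
y -100.0 n 63 zmin/max [33.  59.5]
y -90.0 n 61 zmin/max [33.9 59.3]
y -80.0 n 15 zmin/max [45.7 59.2]
```

The bottle lifts rigidly. I'll raise it so that only the foot's lower edge overlaps the wall top, then push it against the wall to swing the foot down.

Request:
apply_moves(motion="0 0 -0.01 0;0 0 -0.01 0;0 0 -0.006 0;0 0 0 0;-0.002 0 0 0;-0.002 0 0 0;0 0 0 0")

```text
time: 33.98
tool_pos: [525.5, -289.1, 49.3]
tcp_rot: [-3.14, -0.004, 1.478]
contact_force: [1.4, 9.6, 1.3]
grip_width: 28.4
finger_force: 30.0
```

Request:
apply_moves(motion="-0.002 0 0 0;-0.002 0 0 0;0 0 0 0")

```text
time: 34.35
tool_pos: [525.2, -289.1, 49.0]
tcp_rot: [-3.138, -0.01, 1.479]
contact_force: [4.5, 22.7, 4.4]
grip_width: 28.2
finger_force: 30.0
```

```bash
python3 -c "
from h import *
tilt((-70,-137),(-10,-20))
print(tb(bot.get_obs()['tool_pos']))"
```

```text
y -140.0 n 15 zmin/max [65.7 83.9]
y -130.0 n 63 zmin/max [58.6 83.9]
y -120.0 n 68 zmin/max [58.2 84.4]
y -110.0 n 62 zmin/max [60.8 83.5]
y -100.0 n 63 zmin/max [59.9 83.2]
y -90.0 n 59 zmin/max [58.4 84.5]
[-42.62405541 -39.92949489]
```

Request:
apply_moves(motion="0 0 -0.001 0;0 0 -0.001 0;0 0 -0.001 0;0 0 0 0")

```text
time: 34.9
tool_pos: [525.1, -289.6, 51.8]
tcp_rot: [-3.138, -0.009, 1.479]
contact_force: [4.1, 19.8, 0.8]
grip_width: 28.0
finger_force: 30.0
```

```bash
python3 -c "
from h import *
tilt((-70,-137),(-10,-20))
print(tb(bot.get_obs()['tool_pos']))"
```

```text
y -140.0 n 23 zmin/max [61.6 86. ]
y -130.0 n 67 zmin/max [60.5 84.4]
y -120.0 n 63 zmin/max [58.8 84. ]
y -110.0 n 62 zmin/max [61.4 85.1]
y -100.0 n 64 zmin/max [59.8 84.9]
y -90.0 n 58 zmin/max [59.9 84.4]
[-42.60516036 -40.39703891]
```

Request:
apply_moves(motion="0 0 -0.002 0;0 0 -0.002 0;-0.001 0 -0.002 0;0 0 0 0")

```text
time: 35.45
tool_pos: [524.7, -291.6, 57.8]
tcp_rot: [-3.138, -0.008, 1.479]
contact_force: [1.6, 16.3, 0.9]
grip_width: 28.1
finger_force: 30.0
```

```bash
python3 -c "
from h import *
tilt((-70,-137),(-10,-20))
print(tb(bot.get_obs()['tool_pos']))"
```

```text
y -140.0 n 35 zmin/max [65.1 83.7]
y -130.0 n 65 zmin/max [59.5 84.7]
y -120.0 n 63 zmin/max [61.5 86.2]
y -110.0 n 62 zmin/max [63.4 86.5]
y -100.0 n 63 zmin/max [65.1 88.4]
y -90.0 n 45 zmin/max [66.4 89.6]
[-42.8744964  -42.48142567]
```

It is rotating. I'll follow the arc.

Request:
apply_moves(motion="-0.001 0 -0.003 0;-0.001 0 -0.003 0;-0.001 0 -0.003 0;-0.002 0 -0.004 0;-0.002 0 -0.004 0;-0.002 0 -0.004 0;-0.002 0 -0.003 0;0 0 0 0")

```text
time: 36.5
tool_pos: [523.6, -303.2, 81.8]
tcp_rot: [-3.138, -0.008, 1.478]
contact_force: [1.2, 14.0, -0.1]
grip_width: 28.5
finger_force: 39.3
```

```bash
python3 -c "
from h import *
tilt((-70,-137),(-10,-20))
print(tb(bot.get_obs()['tool_pos']))"
```

```text
y -140.0 n 45 zmin/max [60.6 86.5]
y -130.0 n 64 zmin/max [61.8 90.5]
y -120.0 n 64 zmin/max [67.2 94.5]
y -110.0 n 65 zmin/max [72.2 97.1]
y -100.0 n 25 zmin/max [76.4 99.8]
[-42.8879397  -54.01371837]
```

Request:
apply_moves(motion="-0.003 0 -0.004 0;-0.003 0 -0.004 0;-0.003 0 -0.004 0;-0.004 0 -0.004 0;-0.004 0 -0.004 0;-0.004 0 -0.004 0;-0.004 0 -0.003 0;0 0 0 0")

```text
time: 37.55
tool_pos: [521.9, -327.2, 110.4]
tcp_rot: [-3.139, -0.009, 1.479]
contact_force: [-0.5, 18.9, 11.7]
grip_width: 28.4
finger_force: 46.8
```

```bash
python3 -c "
from h import *
tilt((-70,-155),(-10,-20))
print(tb(bot.get_obs()['tool_pos']))"
```

```text
y -160.0 n 19 zmin/max [68. 81.]
y -150.0 n 62 zmin/max [62.9 90.6]
y -140.0 n 80 zmin/max [ 58.8 103.3]
y -130.0 n 69 zmin/max [ 66.6 110. ]
y -120.0 n 29 zmin/max [ 73.3 100.1]
y -110.0 n 14 zmin/max [ 82.1 101.3]
[-42.40677499 -78.04468378]
```

About 45° now. I'll bring the foot inside the bin, onto the floor and wall, and continue the arc to upright.

Request:
apply_moves(motion="0.014 0 -0.003 0;0.015 0 0 0;0 0 0.015 0;0 0 0.015 0;0 0 0.007 0;0 0 0 0")

```text
time: 38.35
tool_pos: [525.0, -297.7, 75.0]
tcp_rot: [-3.139, -0.01, 1.479]
contact_force: [2.9, 23.2, 12.7]
grip_width: 28.5
finger_force: 41.5
```

```bash
python3 -c "
from h import *
tilt((-70,-137),(-10,-20))
print(tb(bot.get_obs()['tool_pos']))"
```

```text
y -140.0 n 22 zmin/max [48.9 60. ]
y -130.0 n 56 zmin/max [42.  67.1]
y -120.0 n 71 zmin/max [39.7 73.7]
y -110.0 n 68 zmin/max [48.2 81.2]
y -100.0 n 68 zmin/max [54.5 88.1]
y -90.0 n 4 zmin/max [59.9 79.2]
[-42.03207822 -48.52402493]
```

Request:
apply_moves(motion="-0.003 0 0 0;-0.003 0 0 0;-0.004 0 -0.002 0;-0.004 0 -0.003 0;-0.004 0 -0.002 0;-0.004 0 -0.002 0;0 0 0 0")

```text
time: 39.28
tool_pos: [523.9, -303.8, 84.1]
tcp_rot: [-3.134, -0.036, 1.48]
contact_force: [10.1, 73.7, 30.5]
grip_width: 28.3
finger_force: 68.3
```

```bash
python3 -c "
from h import *
tilt((-70,-137),(-10,-20))
print(tb(bot.get_obs()['tool_pos']))"
```

```text
y -140.0 n 22 zmin/max [50.7 59.8]
y -130.0 n 59 zmin/max [45.2 69. ]
y -120.0 n 70 zmin/max [42.1 79.3]
y -110.0 n 75 zmin/max [49.  88.5]
y -100.0 n 20 zmin/max [55.7 80.6]
y -90.0 n 6 zmin/max [62.1 70.9]
[-42.51801817 -54.65701163]
```

Force is too high there (sliding down the wall jams it). I'll back off and return to the wall-top pivot, which worked.

Request:
apply_moves(motion="0.01 0 0 0;0.01 0 -0.01 0;0.004 0 -0.02 0;0 0 -0.004 0;0 0 0 0")

```text
time: 39.95
tool_pos: [524.5, -302.3, 118.4]
tcp_rot: [-3.141, 0.0, 1.477]
contact_force: [-0.5, -0.1, -1.7]
grip_width: 28.2
finger_force: 47.3
```

```bash
python3 -c "
from h import *
tilt((-70,-150),(-10,-20),f='i.png')
print(tb(bot.get_obs()['tool_pos']))"
```

```text
y -140.0 n 42 zmin/max [ 89.2 104.5]
y -130.0 n 66 zmin/max [ 84.1 111.8]
y -120.0 n 75 zmin/max [ 84.9 120.9]
y -110.0 n 76 zmin/max [ 91.3 127.1]
y -100.0 n 47 zmin/max [ 98.3 129.2]
y -90.0 n 7 zmin/max [104.7 109.6]
[-42.34499211 -52.90236272]
```

View pics/i.png

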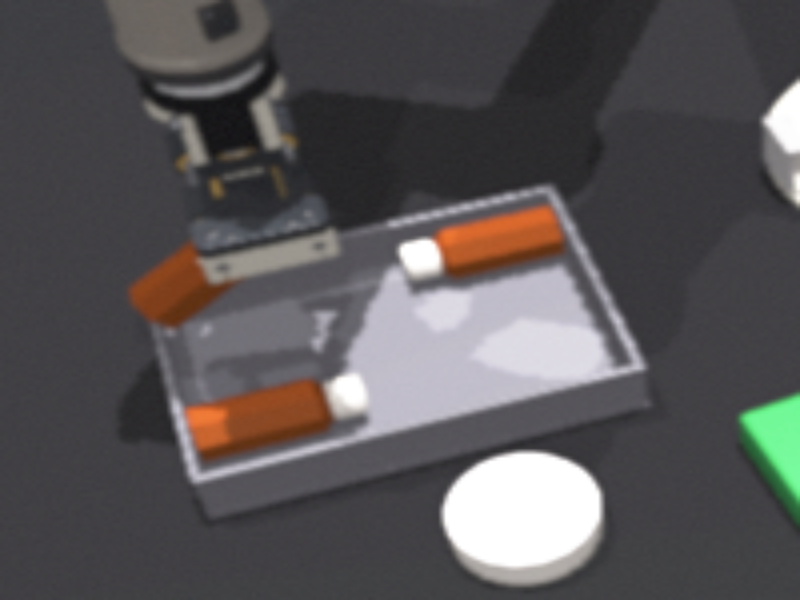

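Held tilted about 42°, foot toward the near-left wall, at (170,300). I'll go back to pivoting over the wall top.

Request:
apply_moves(motion="-0.01 0 0 0;-0.007 0 0.004 0;-0.003 0 0.003 0;0 0 0 0")

```text
time: 40.5
tool_pos: [522.6, -321.6, 111.4]
tcp_rot: [-3.141, -0.001, 1.478]
contact_force: [0.0, -0.0, -1.6]
grip_width: 28.3
finger_force: 47.3
```

Request:
apply_moves(motion="-0.003 0 -0.002 0;-0.003 0 -0.002 0;-0.004 0 -0.002 0;-0.004 0 -0.002 0;-0.004 0 -0.002 0;0 0 0 0")

```text
time: 41.25
tool_pos: [521.3, -339.8, 122.2]
tcp_rot: [3.141, 0.0, 1.478]
contact_force: [-0.5, -0.2, -2.5]
grip_width: 28.2
finger_force: 47.3
```

```bash
python3 -c "
from h import *
tilt((-70,-170),(-10,-20))
print(tb(bot.get_obs()['tool_pos']))"
```

```text
y -170.0 n 66 zmin/max [ 85.1 114.2]
y -160.0 n 76 zmin/max [ 84.8 121.7]
y -150.0 n 77 zmin/max [ 91.3 128.5]
y -140.0 n 38 zmin/max [ 98.9 129.7]
y -130.0 n 11 zmin/max [103.4 116.8]
[-41.87736859 -90.4148293 ]
```

```bash
cat >> h.py <<'E'
def side(xlo,xhi,n="scene",ymin=-230,ymax=230):
    p,o,W=shot(n); i=p["img"].astype(int); b=np.stack([(W[...,:2]-BC)@U,(W[...,:2]-BC)@V,W[...,2]],-1)
    m=(i[...,2]>i[...,0]+50)&(b[...,0]>xlo)&(b[...,0]<xhi)&(b[...,1]>ymin)&(b[...,1]<ymax)&(b[...,2]>8)&(b[...,2]<220)
    q=b[m]; t=tb(o["tool_pos"]); print("tcp bin",np.round(t,1),np.round(o["tool_pos"][2],1),"xmax",np.round(np.percentile(q[:,0],[5,50,95]),1))
    m2=q[q[:,0]>np.percentile(q[:,0],95)-4]
    (c,wh,a)=cv2.minAreaRect(m2[:,1:].astype(np.float32)); 
    bx=cv2.boxPoints((c,wh,a)); e=bx[1]-bx[0]; e2=bx[2]-bx[1]; e=e if np.linalg.norm(e)>np.linalg.norm(e2) else e2
    th=np.degrees(np.arctan2(e[1],e[0]))%180; print("theta",round(th,1),"centre",np.round(c,1),np.round(wh,1))
    d=np.array([np.cos(np.radians(th)),np.sin(np.radians(th))]); print("foot",np.round(np.array(c)-39*d,1),"cap",np.round(np.array(c)+55.5*d,1))
E
python3 -c "
from h import *
side(-70,-10)"
```

```text
tcp bin [-41.9 -90.4] 122.1 xmax [-67.1 -52.1 -21. ]
theta 62.1 centre [-123.7  144.4] [150.1  41. ]
foot [-141.9  109.9] cap [-97.7 193.4]
```

```bash
sed -i 's/(b\[...,2\]<220)/(b[...,2]<o["tool_pos"][2]+14)\&(i[...,2]>2*i[...,0])/' h.py; python3 -c "
from h import *
side(-70,-10)"
```

```text
tcp bin [-41.9 -90.2] 122.0 xmax [-66.9 -51.3 -21.2]
theta 41.4 centre [-146.1  103.7] [54.  30.2]
foot [-175.4   77.9] cap [-104.5  140.5]
```

The bottle slid 10 mm up in the pads, so the fingertips wedge on its shoulder. I'll lean it on the far wall of the bin and regrip higher on the cap.

Request:
apply_moves(motion="0.045 0.008 0 0;0.045 0.008 0 0;0.045 0.008 0 0;0.045 0.008 0 0;0.045 0.008 0 0;0.01 0.002 0.01 0;0 0 0.015 0;0 0 0 0")

```text
time: 42.4
tool_pos: [583.5, -110.0, 95.1]
tcp_rot: [-3.138, -0.0, 1.477]
contact_force: [-0.8, -0.8, -0.9]
grip_width: 28.0
finger_force: 45.3
```

```bash
python3 -c "
from h import *
side(-40,40,ymin=-20)"
```

```text
tcp bin [ -1.1 143.8] 95.1 xmax [-7.1 12.6 20.4]
theta 38.1 centre [92.4 86.2] [67.  27.9]
foot [61.7 62.2] cap [136.1 120.5]
```

Request:
apply_moves(motion="0 0 0.012 0;0 0 0.012 0;0 0 0.005 0;0 0 0.002 0;0 0 0 0")

```text
time: 43.08
tool_pos: [584.9, -109.2, 66.1]
tcp_rot: [3.141, 0.0, 1.478]
contact_force: [0.1, 0.0, -0.8]
grip_width: 28.1
finger_force: 45.3
```

Request:
apply_moves(motion="0 0 0.002 0;0 0 0.002 0;0 0 0 0")

```text
time: 43.45
tool_pos: [584.9, -109.2, 62.0]
tcp_rot: [3.141, 0.0, 1.478]
contact_force: [0.2, 0.7, -0.6]
grip_width: 28.3
finger_force: 45.3
```

```bash
python3 -c "
from h import *
side(-40,40,ymin=-20)"
```

```text
tcp bin [  0.3 144.7] 62.0 xmax [-4.3 15.  22.3]
theta 32.9 centre [94.  50.1] [66.6 22.5]
foot [61.2 28.9] cap [140.6  80.2]
```

Request:
apply_moves(motion="0 0 0.002 0;0 0 0.002 0;0 0 0 0")

```text
time: 43.88
tool_pos: [585.8, -110.1, 60.4]
tcp_rot: [3.138, 0.002, 1.478]
contact_force: [-3.0, -0.6, 12.9]
grip_width: 28.2
finger_force: 44.7
```

Request:
apply_moves(motion="0 0 0.0015 0;0 0 0.0015 0;0 0 0 0")

```text
time: 44.25
tool_pos: [586.5, -110.6, 59.6]
tcp_rot: [3.136, 0.003, 1.479]
contact_force: [-7.0, -1.6, 25.9]
grip_width: 28.5
finger_force: 43.9
```

Request:
apply_moves(motion="0 0 -0.002 0;0 0 -0.001 0;0 0 0 0")

```text
time: 44.62
tool_pos: [586.3, -110.6, 60.1]
tcp_rot: [3.137, 0.002, 1.478]
contact_force: [-0.9, -2.3, 9.3]
grip_width: 28.6
finger_force: 43.7
```

Request:
apply_moves(motion="0 0 0 0;0 0 0 0;0 0 0 0;0 0 0 0", fingers=0.1)

```text
time: 45.12
tool_pos: [584.7, -109.1, 57.7]
tcp_rot: [-3.141, -0.0, 1.478]
contact_force: [1.0, -0.2, -0.0]
grip_width: 50.5
finger_force: 0.0
```

```bash
python3 -c "
from h import *
side(-40,40,ymin=-20)
p,o,W=shot('wrist');a,_,_=shot('scene')
cv2.imwrite('pics/j.png',cv2.resize(np.hstack([p['img'],cv2.resize(a['img'][120:270,60:260],(512,384))]),(800,300)))
"
```

```text
tcp bin [1.000e-01 1.448e+02] 57.7 xmax [-1.4 16.9 23.8]
theta 38.8 centre [91.5 48.4] [68.3 20.1]
foot [61.1 24. ] cap [134.7  83.3]
```

View pics/j.png

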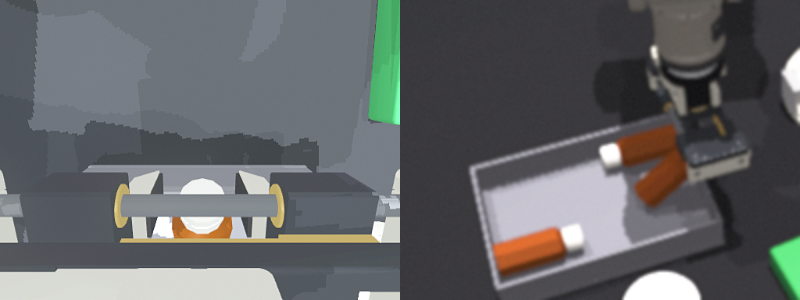

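```bash
python3 -c "
from h import *
for n in('wrist','scene'):
    p,o,W=shot(n);i=p['img'].astype(int);b=np.stack([(W[...,:2]-BC)@U,(W[...,:2]-BC)@V,W[...,2]],-1)
    m=(i.min(2)>140)&(abs(b[...,0])<24)&(b[...,1]>110)&(b[...,1]<175)&(b[...,2]>56)&(b[...,2]<125)
    q=b[m];print(n,m.sum())
    if len(q): print(np.round(np.percentile(q,[2,25,50,75,98],axis=0),1).tolist())
"
```

```text
wrist 1764
[[-9.1, 125.8, 74.9], [-2.4, 136.0, 79.6], [2.6, 142.9, 82.7], [7.7, 154.2, 91.3], [14.3, 157.6, 95.5]]
scene 0
```

Leaning stably at about 38°, cap at (203,208). I'll regrip higher on the cap.

Request:
apply_moves(motion="0 0.002 -0.008 0;-0.002 0 -0.008 0;0 0 0 0")

```text
time: 45.75
tool_pos: [587.3, -111.8, 75.2]
tcp_rot: [3.139, 0.001, 1.478]
contact_force: [0.5, -0.4, -0.2]
grip_width: 50.5
finger_force: 0.0
```

Request:
apply_moves(motion="0 0 0 0;0 0 0 0;0 0 0 0;0 0 0 0;0 0 0 0", fingers=-1)

```text
time: 46.38
tool_pos: [586.5, -111.3, 73.9]
tcp_rot: [-3.141, -0.0, 1.478]
contact_force: [0.3, 0.6, -0.0]
grip_width: 28.2
finger_force: 30.0
```

Request:
apply_moves(motion="0 0 -0.01 0;0 0 -0.02 0;0 0 -0.03 0;0 0 0 0;0 0 0 0")

```text
time: 47.0
tool_pos: [586.2, -111.2, 133.5]
tcp_rot: [-3.141, -0.0, 1.478]
contact_force: [0.4, -0.2, -1.6]
grip_width: 28.0
finger_force: 30.0
```

```bash
python3 -c "
from h import *
side(-40,40,ymin=-20)"
```

```text
tcp bin [  1.7 142.8] 133.5 xmax [-3.7 13.8 23.2]
theta 37.0 centre [ 95.2 108.1] [69.6 21.5]
foot [64.  84.6] cap [139.5 141.4]
```

Now held at 30 N with a clean grip. I'll use the outer top edge of the bin's far wall as the pivot.

Request:
apply_moves(motion="0.036 0 0 0;0.036 0 0 0;0 0 0.01 0;0 0 0.0095 0;-0.003 0 0 0;-0.002 0 0 0;0 0 0 0")

```text
time: 47.92
tool_pos: [593.0, -45.5, 114.8]
tcp_rot: [3.141, 0.0, 1.477]
contact_force: [0.6, -1.0, -1.5]
grip_width: 28.1
finger_force: 30.0
```

Request:
apply_moves(motion="-0.003 0 -0.002 0;-0.003 0 -0.002 0;-0.004 0 -0.0025 0;-0.004 0 -0.003 0;-0.004 0 -0.0025 0;0 0 0 0")

```text
time: 48.68
tool_pos: [591.4, -62.9, 127.0]
tcp_rot: [3.141, 0.0, 1.478]
contact_force: [-0.3, 4.2, 1.7]
grip_width: 28.2
finger_force: 30.0
```

```bash
python3 -c "
from h import *
side(-40,40,ymin=-20)"
```

```text
tcp bin [  2.5 191.4] 127.0 xmax [-3.3 15.6 24.4]
theta 47.9 centre [152.   94.1] [71.2 25.7]
foot [125.9  65.1] cap [189.2 135.3]
```

Rotating easily (48° at 4 N). Continue.

Request:
apply_moves(motion="-0.004 0 -0.0025 0;-0.004 0 -0.002 0;-0.004 0 -0.002 0;-0.005 0 -0.0015 0;-0.005 0 -0.0015 0;-0.005 0 -0.001 0;0 0 0 0")

```text
time: 49.6
tool_pos: [588.9, -90.1, 137.8]
tcp_rot: [3.14, 0.0, 1.478]
contact_force: [0.9, 4.1, 6.5]
grip_width: 28.2
finger_force: 30.0
```

Request:
apply_moves(motion="-0.005 0 -0.001 0;-0.005 0 -0.0005 0;-0.005 0 -0.0005 0;-0.005 0 0 0;0 0 0 0")

```text
time: 50.22
tool_pos: [587.4, -110.5, 140.3]
tcp_rot: [3.139, 0.001, 1.478]
contact_force: [-0.8, 2.6, 7.2]
grip_width: 27.8
finger_force: 30.0
```

```bash
python3 -c "
from h import *
side(-40,40,ymin=-20)"
```

```text
tcp bin [  2.9 143.6] 140.3 xmax [ 0.8 20.1 24.8]
theta 78.9 centre [132.3  93.6] [71.2 23.5]
foot [124.8  55.3] cap [143.1 148.1]
```

Request:
apply_moves(motion="-0.004 0 0.0005 0;-0.004 0 0.0005 0;-0.003 0 0.0005 0;0 0 0 0;0 0 -0.03 0;0 0 -0.04 0;0 0 0 0")

```text
time: 51.15
tool_pos: [587.0, -122.0, 210.4]
tcp_rot: [3.136, 0.003, 1.478]
contact_force: [-0.2, 0.1, -1.9]
grip_width: 28.2
finger_force: 30.0
```

```bash
python3 -c "
from h import *
side(-40,40,ymin=-20)
to(539,228,210)"
```

```text
tcp bin [  3.5 132.2] 210.4 xmax [ 7.2 20.7 25.1]
theta 81.0 centre [126.4 164. ] [80.2 23.5]
foot [120.3 125.5] cap [135.  218.8]
shift [ 0.3436 -0.0791 -0.0018] rows>= 6.410998332020514
```

Request:
apply_moves(motion="0.0505 -0.0113 0 0;0.0505 -0.0113 0 0;0.0505 -0.0113 0 0;0.0505 -0.0113 0 0;0.0505 -0.0113 0 0;0.0505 -0.0113 0 0;0.0505 -0.0113 0 0;0 0 0 0")

```text
time: 52.2
tool_pos: [538.1, 241.5, 205.3]
tcp_rot: [-3.138, 0.001, 1.483]
contact_force: [1.1, 0.0, -1.5]
grip_width: 28.1
finger_force: 30.0
```

Request:
apply_moves(motion="0 0 0.03 0;0 0 0.02 0;0 0 0 0;0 0 0 0")

```text
time: 52.7
tool_pos: [540.2, 238.2, 157.7]
tcp_rot: [3.141, 0.0, 1.478]
contact_force: [-0.0, -0.7, -0.5]
grip_width: 28.4
finger_force: 30.0
```

```bash
cat >> h.py <<'E'
def held(n="scene",f=None):
    """amber body near the tool, below the fingers: centre line in world at several heights"""
    p,o,W=shot(n); i=p["img"].astype(int); t=o["tool_pos"]
    m=(i[...,2]>i[...,0]+50)&(i[...,2]>2*i[...,0])&(np.hypot(W[...,0]-t[0],W[...,1]-t[1])<45)&(W[...,2]<t[2]-2)&(W[...,2]>t[2]-115)&(W[...,2]>38)
    q=W[m]; print(n,"tcp",np.round(t,1),len(q))
    c=wfc(p)[:2,3]-t[:2]; c/=np.linalg.norm(c); s=np.array([-c[1],c[0]])
    for a in np.arange(q[:,2].min(),q[:,2].max(),15):
        r=q[(q[:,2]>=a)&(q[:,2]<a+15)][:,:2]-t[:2]
        if len(r)>15: print("z",round(a+7),"side mid",round((np.percentile(r@s,2)+np.percentile(r@s,98))/2,1),"near",round(np.percentile(r@c,90),1))
    print("c",np.round(c,2),"s",np.round(s,2))
    return p
E
python3 -c "
from h import *
p=held()
cv2.imwrite('pics/k.png',cv2.resize(p['img'][80:230,200:400],(800,600)))
"
```

```text
scene tcp [540.2 238.2 157.7] 346
z 75 side mid -7.6 near 26.0
z 90 side mid -8.3 near 25.5
z 105 side mid -5.1 near 23.7
z 120 side mid -3.2 near 24.3
z 135 side mid -1.5 near 22.0
z 150 side mid -0.5 near 21.7
c [ 0.8 -0.6] s [0.6 0.8]
```

View pics/k.png

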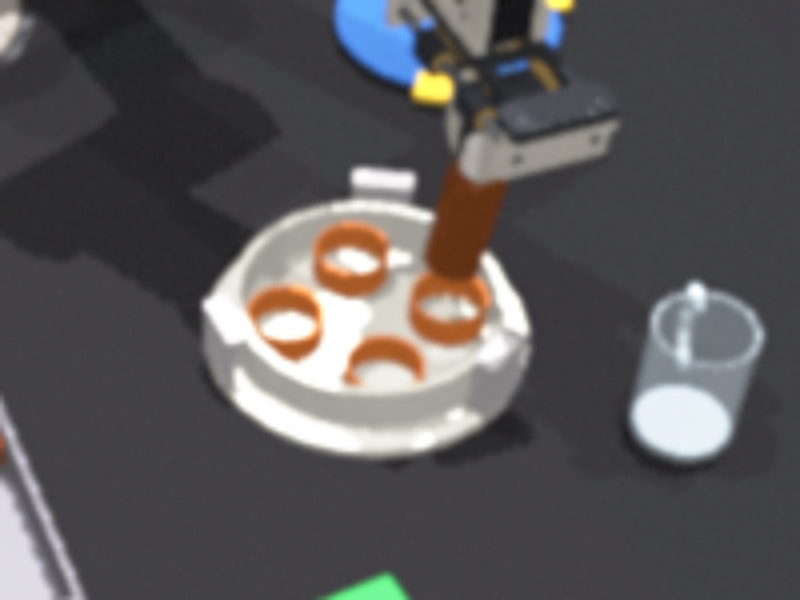

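The bottle is near-upright, with its foot over the ring at (450,300). Descend into the ring.

Request:
apply_moves(motion="0 0 0.012 0;0 0 0.012 0;0 0 0.012 0;0 0 0.008 0;0 0 0.005 0;0 0 0 0")

```text
time: 53.5
tool_pos: [539.6, 238.9, 108.1]
tcp_rot: [-3.141, 0.0, 1.478]
contact_force: [-0.1, 0.3, -1.5]
grip_width: 28.1
finger_force: 30.0
```

```bash
python3 -c "
from h import *
p=held()
"
```

```text
scene tcp [539.6 238.9 108.1] 259
z 45 side mid -7.2 near 26.7
z 60 side mid -6.5 near 23.2
z 75 side mid -3.6 near 24.2
z 90 side mid -1.0 near 22.1
z 105 side mid -1.6 near 20.8
c [ 0.8 -0.6] s [0.6 0.8]
```

Request:
apply_moves(motion="0 0 0.002 0;0 0 0.002 0;0 0 0.001 0;-0.003 0 0 0;-0.003 0 0 0;0 0 0.001 0;0 0 0.001 0;0 0 0 0")

```text
time: 54.55
tool_pos: [539.2, 233.1, 101.5]
tcp_rot: [3.141, -0.0, 1.478]
contact_force: [-0.2, 2.1, -0.1]
grip_width: 28.4
finger_force: 30.0
```

Request:
apply_moves(motion="0 0 0 0;0 0 0 0;0 0 0 0;0 0 0 0", fingers=0)

```text
time: 55.05
tool_pos: [539.2, 232.8, 101.5]
tcp_rot: [3.142, 0.0, 1.478]
contact_force: [-0.1, -0.1, -1.1]
grip_width: 46.1
finger_force: 0.0
```

```bash
python3 -c "
from h import *
p=held()
cv2.imwrite('pics/l.png',cv2.resize(p['img'][80:230,200:400],(800,600)))
"
```

```text
scene tcp [539.2 232.8 101.5] 211
z 45 side mid -5.2 near 24.6
z 60 side mid -4.8 near 25.2
z 75 side mid -5.5 near 24.7
z 90 side mid -5.8 near 22.8
c [ 0.8 -0.6] s [0.6 0.8]
```

B stands upright in its ring. Next is C.

Request:
apply_moves(motion="0 0 -0.03 0;0 0 -0.05 0;0 0 -0.01 0;0 0 0 0")

```text
time: 55.6
tool_pos: [539.3, 233.0, 191.9]
tcp_rot: [3.14, -0.0, 1.478]
contact_force: [-0.4, 0.2, 0.0]
grip_width: 45.6
finger_force: 0.0
```

```bash
python3 -c "
from h import *
x=bw(41,-36.5);to(*x,130,84.7)
bot_look('scene')" | grep -v 'z \[[12345]..\.'
```

```text
shift [-0.5177  0.1178  0.0619] rows>= 9.719501532647834
turn -0.0 or 180.0 now 84.7 q6 21
body binxy [-72.1  93.1] [82. 42.] 88.6 med [-62.5  93.4] z [23.6 40.5 46.8] world [ 517.7 -154.6]
body binxy [ 41.9 -90.7] [44. 84.] 0.2 med [ 51.7 -91.4] z [24.1 40.6 46.8] world [ 614.4 -349. ]
cap binxy [-76.4  40.4] [35. 24.] 1.7 med [-68.   40.4] z [25.3 35.3 40.8] world [ 507.3 -206.8]
cap binxy [ 43.7 -39. ] [28. 22.] 0.3 med [ 47.8 -38.7] z [26.2 37.3 40.8] world [ 615.3 -296.2]
```

Request:
apply_moves(motion="-0.052 0.0118 0 0;-0.052 0.0118 0 0;-0.052 0.0118 0 0;-0.052 0.0118 0 0;-0.052 0.0118 0 0;-0.052 0.0118 0.01 0;-0.052 0.0118 0.02 0;-0.052 0.0118 0.02 0")

```text
time: 56.65
tool_pos: [593.9, -191.4, 139.0]
tcp_rot: [-3.139, -0.001, 1.478]
contact_force: [0.2, 0.2, -0.6]
grip_width: 45.8
finger_force: 0.0
```

Request:
apply_moves(motion="-0.052 0.0118 0.02 0;-0.05 0.0118 0.03 0;0 0 0 0;0 0 0 0")

```text
time: 57.15
tool_pos: [608.0, -292.9, 90.0]
tcp_rot: [-3.139, -0.002, 1.478]
contact_force: [-0.0, 0.8, 1.0]
grip_width: 45.7
finger_force: 0.0
```

```bash
python3 -c "
from h import *
p,o,W=shot('wrist');i=p['img'].astype(int);b=np.stack([(W[...,:2]-BC)@U,(W[...,:2]-BC)@V,W[...,2]],-1)
t=tb(o['tool_pos']);print(t,o['tool_pos'])
m=(i.min(2)>140)&(abs(b[...,0]-41)<25)&(b[...,1]>-60)&(b[...,1]<-10)&(b[...,2]>20)&(b[...,2]<45)
q=b[m];print(np.round(np.percentile(q,[2,50,98],axis=0),1).tolist())
x=bw(41,-36.5);to(*x,19,84.7)"
```

```text
[ 40.23424287 -36.09043912] [ 608.04237341 -292.93977915   89.95960438]
[[31.3, -46.3, 34.8], [38.3, -44.5, 38.4], [45.7, -42.9, 40.1]]
shift [-0.0009  0.0002  0.0721] rows>= 1.311014954240583
turn 0.0 or -180.0 now 84.7 q6 -27
```

Request:
apply_moves(motion="-0.001 0 0.03 0;0 0 0.03 0;0 0 0.011 0;0 0 0 0")

```text
time: 57.7
tool_pos: [608.9, -293.8, 20.8]
tcp_rot: [-3.141, -0.0, 1.48]
contact_force: [0.6, 0.4, 1.1]
grip_width: 45.8
finger_force: 0.0
```

Request:
apply_moves(motion="0 0 0 0;0 0 0 0;0 0 0 0;0 0 0 0", fingers=-1)

```text
time: 58.2
tool_pos: [609.2, -294.9, 21.7]
tcp_rot: [3.14, 0.001, 1.478]
contact_force: [-1.4, 1.3, 5.4]
grip_width: 28.0
finger_force: 29.9
```

Request:
apply_moves(motion="0 0 -0.01 0;0 0 -0.02 0;0 0 -0.03 0;0 0 -0.02 0;0 0 0 0")

```text
time: 58.82
tool_pos: [609.9, -295.5, 103.6]
tcp_rot: [3.137, 0.002, 1.478]
contact_force: [-0.0, -0.5, -2.4]
grip_width: 28.5
finger_force: 29.9
```

```bash
python3 -c "
from h import *
side(10,80,ymin=-140,ymax=-25)
x=bw(0,245);to(*x,95,84.7)"
```

```text
tcp bin [ 42.3 -38.4] 103.6 xmax [55.1 60.5 62.4]
theta 175.4 centre [-105.1  110.7] [16.3 51.4]
foot [-66.2 107.6] cap [-160.4  115.2]
shift [ 0.283  -0.0415  0.0068] rows>= 5.202049115116269
turn -0.0 or 180.0 now 84.7 q6 -27
```

Request:
apply_moves(motion="0.047 -0.007 0 0;0.047 -0.007 0 0;0.047 -0.007 0 0;0.047 -0.007 0 0;0.047 -0.007 0 0;0.047 -0.007 0 0;0 0 0 0")

```text
time: 59.75
tool_pos: [591.8, -6.6, 99.5]
tcp_rot: [-3.139, -0.001, 1.483]
contact_force: [0.6, -0.7, -2.2]
grip_width: 28.0
finger_force: 29.9
```

Request:
apply_moves(motion="0 0 0.02 0;0 0 0.02 0;0 0 0.005 0;0 0 0 0")

```text
time: 60.25
tool_pos: [592.8, -10.7, 55.1]
tcp_rot: [-3.141, 0.0, 1.478]
contact_force: [0.3, -0.3, -1.3]
grip_width: 28.2
finger_force: 29.9
```

```bash
python3 -c "
from h import *
side(-40,40,ymin=100)"
```

```text
tcp bin [ -0.9 243.6] 55.1 xmax [ 5.4 17.3 20.9]
theta 0.1 centre [187.1  59.9] [76.2 18.5]
foot [148.1  59.8] cap [242.6  59.9]
```

Request:
apply_moves(motion="-0.004 0 -0.002 0;-0.004 0 -0.001 0;-0.002 0 -0.001 0;-0.002 0 -0.001 0;0 0 0 0")

```text
time: 60.92
tool_pos: [592.2, -19.2, 61.1]
tcp_rot: [3.141, -0.004, 1.478]
contact_force: [1.1, 12.7, -0.2]
grip_width: 28.1
finger_force: 29.9
```

Request:
apply_moves(motion="-0.001 0 -0.002 0;-0.001 0 -0.002 0;-0.001 0 -0.002 0;-0.001 0 -0.002 0;0 0 0 0")

```text
time: 61.55
tool_pos: [591.3, -22.4, 69.0]
tcp_rot: [-3.141, -0.005, 1.478]
contact_force: [0.2, 15.5, 1.2]
grip_width: 28.3
finger_force: 30.0
```

```bash
python3 -c "
from h import *
side(-40,40,ymin=100)"
```

```text
tcp bin [ -1.3 231.8] 69.0 xmax [-8.9 15.6 20.4]
theta 5.6 centre [177.9  71.2] [74.5 23.4]
foot [139.1  67.4] cap [233.1  76.7]
```

Request:
apply_moves(motion="-0.001 0 -0.0032 0;-0.001 0 -0.0032 0;-0.0015 0 -0.0032 0;-0.0015 0 -0.0032 0;-0.0015 0 -0.0032 0;-0.002 0 -0.0032 0;-0.002 0 -0.0032 0;0 0 0 0")

```text
time: 62.6
tool_pos: [590.7, -34.3, 91.9]
tcp_rot: [3.141, -0.003, 1.478]
contact_force: [-0.2, 9.4, 2.0]
grip_width: 28.1
finger_force: 30.0
```

```bash
python3 -c "
from h import *
side(-40,40,ymin=100)"
```

```text
tcp bin [ -0.9 219.8] 91.9 xmax [-8.5 11.5 19.9]
theta 22.6 centre [171.1  80. ] [72.  25.5]
foot [135.1  65. ] cap [222.3 101.3]
```

Same behaviour at lower force. I'll continue to about 80°.

Request:
apply_moves(motion="-0.0025 0 -0.0035 0;-0.0025 0 -0.0035 0;-0.003 0 -0.0032 0;-0.003 0 -0.0032 0;-0.003 0 -0.003 0;-0.003 0 -0.003 0;-0.003 0 -0.0027 0;-0.003 0 -0.0025 0")

```text
time: 63.65
tool_pos: [588.8, -57.9, 116.9]
tcp_rot: [3.14, -0.002, 1.478]
contact_force: [0.7, 6.1, 3.9]
grip_width: 27.7
finger_force: 30.0
```

Request:
apply_moves(motion="-0.004 0 -0.003 0;-0.004 0 -0.0025 0;-0.004 0 -0.0025 0;-0.004 0 -0.002 0;-0.004 0 -0.002 0;-0.004 0 -0.002 0;0 0 0 0")

```text
time: 64.53
tool_pos: [586.7, -83.0, 130.8]
tcp_rot: [3.139, -0.001, 1.478]
contact_force: [-0.5, 5.1, 5.6]
grip_width: 27.9
finger_force: 30.0
```

```bash
python3 -c "
from h import *
side(-40,40,ymin=80)"
```

```text
tcp bin [ -0.3 171. ] 130.8 xmax [-5.3 14.  20.7]
theta 59.4 centre [149.7  91.2] [72.  23.8]
foot [129.8  57.6] cap [177.9 139. ]
```

Request:
apply_moves(motion="-0.005 0 -0.002 0;-0.005 0 -0.0015 0;-0.005 0 -0.001 0;-0.005 0 -0.001 0;-0.005 0 -0.0005 0;-0.005 0 0 0;-0.005 0 0 0;-0.004 0 0 0")

```text
time: 65.58
tool_pos: [583.2, -122.8, 137.2]
tcp_rot: [3.139, 0.001, 1.478]
contact_force: [-0.3, 2.4, 8.8]
grip_width: 25.3
finger_force: 29.0
```

Request:
apply_moves(motion="-0.004 0 0.0005 0;-0.004 0 0.0005 0;0 0 0 0;0 0 -0.03 0;0 0 -0.04 0;0 0 0 0")

```text
time: 66.32
tool_pos: [583.1, -131.4, 207.6]
tcp_rot: [3.136, 0.003, 1.478]
contact_force: [-0.1, -0.4, -2.3]
grip_width: 22.8
finger_force: 26.8
```

```bash
python3 -c "
from h import *
side(-40,40,ymin=80)
held()
to(577,152.3,205,84.7)"
```

```text
tcp bin [  0.6 122.5] 207.6 xmax [ 3.1 17.9 21.9]
theta 81.7 centre [129.8 163. ] [80.5 26.9]
foot [124.2 124.4] cap [137.8 217.9]
scene tcp [ 582.  -130.9  205.3] 365
z 127 side mid 1.0 near 18.9
z 142 side mid 4.6 near 19.2
z 157 side mid 5.9 near 19.1
z 172 side mid 9.5 near 18.4
z 187 side mid 11.8 near 17.8
z 202 side mid 16.2 near 19.9
c [ 0.95 -0.3 ] s [0.3  0.95]
shift [ 0.2812 -0.0305 -0.0011] rows>= 5.142239701974498
turn -0.0 or 180.0 now 84.7 q6 -15
```

The cap is slipping off-centre in the pads (22.8 mm). I'll set the bottle down on the bin floor, where it rights itself, and regrip.

Request:
apply_moves(motion="-0.008 0 0 0;-0.008 0 0.005 0;-0.004 0 0.02 0;0 0 0.03 0;0 0 0.03 0;0 0 0.012 0;0 0 0.006 0;0 0 0 0")

```text
time: 67.42
tool_pos: [580.2, -150.2, 101.8]
tcp_rot: [3.141, 0.0, 1.478]
contact_force: [-0.4, 0.0, -1.2]
grip_width: 22.5
finger_force: 26.8
```

```bash
python3 -c "
from h import *
side(-40,40,ymin=50)
p=held()
cv2.imwrite('pics/m.png',cv2.resize(p['img'][100:250,60:260],(800,600)))"
```

```text
tcp bin [ -0.6 103.5] 101.8 xmax [ 7.2 17.  21. ]
theta 81.0 centre [111.   53.6] [66.  21.6]
foot [104.9  15.1] cap [119.7 108.4]
scene tcp [ 580.4 -150.2  102.3] 174
z 45 side mid 5.0 near 19.4
z 60 side mid 8.0 near 19.0
z 75 side mid 10.9 near 18.9
c [ 0.96 -0.28] s [0.28 0.96]
```

View pics/m.png

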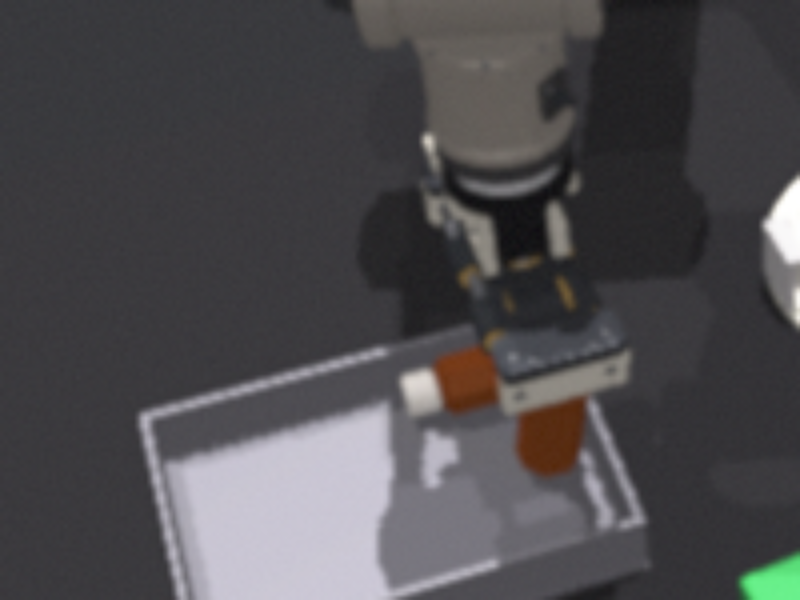

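The bottle hangs nearly upright over the bin floor, at (550,440). Lower to contact and release.

Request:
apply_moves(motion="0 0 0.002 0;0 0 0.002 0;0 0 0.001 0;0 0 0 0")

```text
time: 68.03
tool_pos: [579.9, -149.9, 96.4]
tcp_rot: [-3.141, 0.0, 1.478]
contact_force: [0.2, -0.6, -1.6]
grip_width: 22.6
finger_force: 26.8
```

Request:
apply_moves(motion="0 0 0.001 0;0 0 0.001 0;0 0 0.001 0;0 0 0 0")

```text
time: 68.53
tool_pos: [580.0, -150.0, 93.7]
tcp_rot: [3.141, 0.0, 1.478]
contact_force: [-0.6, -1.1, -1.5]
grip_width: 22.7
finger_force: 26.8
```

Request:
apply_moves(motion="0 0 0.001 0;0 0 0.001 0;0 0 0.001 0;0 0 0 0")

```text
time: 69.03
tool_pos: [581.2, -150.9, 93.0]
tcp_rot: [3.137, 0.002, 1.478]
contact_force: [-2.0, -1.4, 12.6]
grip_width: 22.7
finger_force: 27.8
```

```bash
python3 -c "
from h import *
side(-40,40,ymin=50)"
```

```text
tcp bin [  0.4 102.8] 93.0 xmax [ 6.5 17.1 20.9]
theta 84.8 centre [110.7  44.6] [66.9 23.8]
foot [107.2   5.7] cap [115.7  99.8]
```

Request:
apply_moves(motion="0 0 -0.002 0;0 0 0 0")

```text
time: 69.32
tool_pos: [580.4, -150.3, 93.3]
tcp_rot: [3.14, 0.001, 1.478]
contact_force: [-1.4, -0.5, 6.5]
grip_width: 22.4
finger_force: 27.3
```

Request:
apply_moves(motion="0 0 0 0;0 0 0 0;0 0 0 0;0 0 0 0;0 0 0 0;0 0 0 0", fingers=0.1)

```text
time: 70.08
tool_pos: [579.9, -149.9, 92.4]
tcp_rot: [-3.141, 0.0, 1.478]
contact_force: [-0.1, -0.5, 0.7]
grip_width: 50.6
finger_force: 0.0
```

```bash
python3 -c "
from h import *
side(-40,40,ymin=50)
p,o,W=shot('wrist');i=p['img'].astype(int);b=np.stack([(W[...,:2]-BC)@U,(W[...,:2]-BC)@V,W[...,2]],-1)
m=(i.min(2)>130)&(abs(b[...,0])<24)&(b[...,1]>70)&(b[...,1]<150)&(b[...,2]>80)&(b[...,2]<120)
q=b[m];print(len(q),np.round(np.percentile(q,[2,50,98],axis=0),1).tolist())"
```

```text
tcp bin [ -0.9 103.8] 92.4 xmax [ 8.1 16.3 19.8]
theta 92.2 centre [105.3  42.4] [22.2 66. ]
foot [106.8   3.4] cap [103.2  97.8]
1821 [[-15.0, 107.7, 92.2], [-1.8, 115.4, 109.4], [10.9, 121.4, 111.1]]
```

Standing upright at bin (−1.5, 107). Grip it square, then carry it to the ring.

Request:
apply_moves(motion="0.0032 0 0.0025 0;0 0 0 0;0 0 0 0")

```text
time: 70.55
tool_pos: [580.3, -146.7, 90.0]
tcp_rot: [3.142, 0.0, 1.478]
contact_force: [0.2, -0.1, -0.4]
grip_width: 50.4
finger_force: 0.0
```

Request:
apply_moves(motion="0 0 0 0;0 0 0 0;0 0 0 0;0 0 0 0;0 0 0 0", fingers=-1)

```text
time: 71.18
tool_pos: [580.2, -146.8, 90.0]
tcp_rot: [-3.141, 0.0, 1.478]
contact_force: [-0.3, -0.2, 0.2]
grip_width: 28.4
finger_force: 30.0
```

Request:
apply_moves(motion="0 0 -0.02 0;0 0 -0.03 0;0 0 -0.04 0;0 0 0 0")

```text
time: 71.68
tool_pos: [581.9, -147.3, 183.2]
tcp_rot: [3.135, 0.002, 1.478]
contact_force: [0.2, 0.2, -1.4]
grip_width: 28.1
finger_force: 30.0
```

```bash
python3 -c "
from h import *
held();to(577,152.3,175,84.7)"
```

```text
scene tcp [ 581.9 -147.3  183.2] 317
z 103 side mid -2.6 near 20.0
z 118 side mid -3.2 near 21.0
z 133 side mid -2.4 near 21.2
z 148 side mid -0.5 near 21.9
z 163 side mid 0.1 near 21.7
z 178 side mid 2.2 near 22.2
c [ 0.96 -0.28] s [0.28 0.96]
shift [ 0.2976 -0.0313  0.0059] rows>= 5.4416968738761655
turn -0.0 or 180.0 now 84.7 q6 -16
```

Request:
apply_moves(motion="0.0496 -0.0052 0 0;0.0496 -0.0052 0 0;0.0496 -0.0052 0 0;0.0496 -0.0052 0 0;0.0496 -0.0052 0 0;0.0496 -0.0052 0 0;0 0 0 0;0 0 0 0")

```text
time: 72.72
tool_pos: [576.0, 152.1, 178.5]
tcp_rot: [-3.139, 0.001, 1.479]
contact_force: [-1.0, -1.2, -1.9]
grip_width: 28.3
finger_force: 30.0
```

Request:
apply_moves(motion="0 0 0.03 0;0 0 0.01 0;0 0 0 0;0 0 0 0")

```text
time: 73.22
tool_pos: [577.3, 152.0, 140.9]
tcp_rot: [3.14, -0.0, 1.478]
contact_force: [0.2, 0.1, -1.7]
grip_width: 28.1
finger_force: 30.0
```

```bash
python3 -c "
from h import *
held();to(577,152.3,97,84.7)"
```

```text
scene tcp [577.3 152.  140.9] 309
z 63 side mid -0.4 near 20.4
z 78 side mid 0.4 near 21.2
z 93 side mid 0.9 near 22.3
z 108 side mid -0.5 near 21.9
z 123 side mid -1.9 near 22.1
z 138 side mid -3.8 near 20.7
c [ 0.83 -0.56] s [0.56 0.83]
shift [ 0.0001 -0.0003  0.044 ] rows>= 0.7998144295181273
turn -0.0 or 180.0 now 84.7 q6 13
```

Request:
apply_moves(motion="0 0 0.012 0;0 0 0.012 0;0 0 0.012 0;0 0 0.006 0;0 0 0.002 0;0 0 0 0")

```text
time: 74.03
tool_pos: [576.8, 152.5, 96.0]
tcp_rot: [3.141, 0.0, 1.478]
contact_force: [-0.7, 0.5, -1.6]
grip_width: 27.7
finger_force: 30.0
```

Request:
apply_moves(motion="0 0 0.001 0;0 0 0 0")

```text
time: 74.28
tool_pos: [576.8, 152.5, 95.2]
tcp_rot: [3.141, -0.0, 1.478]
contact_force: [0.1, -0.0, -1.3]
grip_width: 28.4
finger_force: 30.0
```

Request:
apply_moves(motion="0 0 0 0;0 0 0 0;0 0 0 0;0 0 0 0", fingers=0)

```text
time: 74.78
tool_pos: [576.7, 152.5, 95.1]
tcp_rot: [3.141, 0.0, 1.478]
contact_force: [-0.3, -0.4, 0.3]
grip_width: 45.7
finger_force: 0.0
```

Request:
apply_moves(motion="0 0 -0.03 0;0 0 -0.05 0;0 0 -0.02 0;0 0 0 0")

```text
time: 75.28
tool_pos: [577.5, 152.6, 196.7]
tcp_rot: [3.138, -0.001, 1.478]
contact_force: [0.4, -0.5, -1.0]
grip_width: 46.0
finger_force: 0.0
```

```bash
python3 -c "
from h import *
p,o,W=shot('scene');i=p['img'].astype(int)
for r in((539,228.2),(577,152.3)):
    m=(i[...,2]>2*i[...,0])&(np.hypot(W[...,0]-r[0],W[...,1]-r[1])<36)&(W[...,2]>38)
    q=W[m];print(len(q),[np.round(np.median(q[(q[:,2]>=a)&(q[:,2]<a+15)],0),1) for a in (40,55,70)],q[:,2].max())
x=bw(-78.8,90);to(*x,100,174.7)
bot_look('scene')"|grep -v 'z \[[12345]..\.'
```

```text
221 [array([553.8, 215. ,  46.8]), array([553.4, 214.9,  62. ]), array([554.7, 215.1,  77.1])] 97.41231515849483
253 [array([590.4, 139.6,  47.1]), array([591.8, 141.3,  62.2]), array([592.2, 140.6,  78.2])] 302.765950201756
shift [-0.3146 -0.0467  0.095 ] rows>= 6.034324716477821
turn -90.0 or 90.0 now 84.7 q6 13
body binxy [-72.4  93. ] [43. 81.] 0.4 med [-62.8  92.4] z [23.3 40.  47.6] world [ 517.3 -155.5]
cap binxy [-75.6  40.6] [36. 24.] 2.1 med [-67.6  40. ] z [26.  35.6 40.4] world [ 507.7 -207.2]
```

Two placed upright. Now roll A out again.

Request:
apply_moves(motion="-0.0525 -0.0078 0 0;-0.0525 -0.0078 0 0;-0.0525 -0.0078 0.01 0;-0.0525 -0.0078 0.02 0;-0.0525 -0.0078 0.02 0;-0.0525 -0.0078 0.02 0;0 0 0 0", fingers=-1)

```text
time: 76.25
tool_pos: [498.4, -159.3, 122.0]
tcp_rot: [-3.136, -0.001, 1.473]
contact_force: [0.3, 0.9, 1.0]
grip_width: 0.5
finger_force: 0.0
```

Request:
apply_moves(motion="0 0 0 -10;0 0 0 -10;0 0 0 -10;0 0 0 -10;0 0 0 -10;0 0 0 -10;0 0 0 -10;0 0 0 -10")

```text
time: 77.25
tool_pos: [500.8, -155.5, 124.2]
tcp_rot: [3.141, -0.002, 2.881]
contact_force: [-1.0, 0.1, 1.2]
grip_width: 0.2
finger_force: 0.0
```

Request:
apply_moves(motion="0 0 0 -10;0 0 0.03 0;0 0 0.02 0;0 0 0 0;0 0 0 0")

```text
time: 77.88
tool_pos: [501.3, -156.4, 75.4]
tcp_rot: [-3.142, 0.0, 3.05]
contact_force: [0.2, 0.4, 0.5]
grip_width: 0.6
finger_force: 0.0
```

```bash
python3 -c "
from h import *
x=bw(-78.8,90);to(*x,45.3,174.7)"
```

```text
shift [ 0.0002 -0.      0.0301] rows>= 0.546840478953951
turn 0.0 or -180.0 now 174.7 q6 -110
```

Request:
apply_moves(motion="0 0 0.02 0;0 0 0.008 0;0 0 0.002 0;0 0 0.0005 0;0 0 0 0")

```text
time: 78.5
tool_pos: [501.3, -156.9, 45.3]
tcp_rot: [-3.141, 0.001, 3.049]
contact_force: [-1.7, 1.3, 5.3]
grip_width: 0.7
finger_force: 2.7
```

Request:
apply_moves(motion="-0.003 0 0.0003 0;-0.003 0 -0.0006 0;-0.003 0 -0.0006 0;-0.004 0 -0.0008 0;-0.004 0 -0.0004 0;-0.004 0 0 0;-0.004 0 0.0003 0;-0.004 0 0.0005 0")

```text
time: 79.5
tool_pos: [530.6, -159.6, 46.2]
tcp_rot: [-3.141, 0.001, 3.049]
contact_force: [1.5, 1.9, 4.2]
grip_width: 0.4
finger_force: 1.8
```

Request:
apply_moves(motion="-0.004 0 0.0008 0;0 0 -0.006 0;0.017 0 0 0;0 0 0.005 0;0 0 0.001 0;0 0 0 0")

```text
time: 80.25
tool_pos: [517.1, -158.5, 45.5]
tcp_rot: [-3.141, -0.0, 3.049]
contact_force: [-3.4, 0.0, 7.9]
grip_width: 0.6
finger_force: 4.0
```

```bash
python3 -c "
from h import *
bot_look('scene');print(tb(bot.get_obs()['tool_pos']))"|grep -v 'z \[[12345]..\.'
```

```text
body binxy [-53.3  93.8] [40. 82.] 3.6 med [-43.9  93.8] z [24.1 39.7 47. ] world [ 536.2 -155.9]
cap binxy [-54.6  39.1] [30. 21.] 6.1 med [-49.8  39.4] z [25.8 35.3 40.6] world [ 525.3 -209.5]
[-62.62014717  89.40365289]
```

Request:
apply_moves(motion="-0.003 0 0.0003 0;-0.003 0 -0.0006 0;-0.003 0 -0.0006 0;-0.004 0 -0.0008 0;-0.004 0 -0.0004 0;-0.004 0 0 0;-0.004 0 0.0003 0;-0.004 0 0.0005 0")

```text
time: 81.3
tool_pos: [546.2, -161.1, 46.1]
tcp_rot: [-3.141, 0.0, 3.049]
contact_force: [1.3, 0.2, 1.9]
grip_width: 0.5
finger_force: 0.9
```

Request:
apply_moves(motion="-0.003 0 0 0;0 0 -0.03 0;0 0 -0.04 0;0 -0.025 0 0;0 -0.028 0 0;0 0 0 0")

```text
time: 82.05
tool_pos: [543.2, -215.6, 115.8]
tcp_rot: [-3.142, -0.001, 3.047]
contact_force: [0.1, -0.2, 0.2]
grip_width: 0.3
finger_force: 0.0
```

Request:
apply_moves(motion="0 0 0 10;0 0 0 10;0 0 0 10;0 0 0 10;0 0 0 10;0 0 0 10;0 0 0 10;0 0 0 10", fingers=0)

```text
time: 83.05
tool_pos: [543.5, -212.9, 115.7]
tcp_rot: [-3.14, -0.001, 1.648]
contact_force: [0.1, 0.5, -0.3]
grip_width: 46.0
finger_force: 0.0
```

Request:
apply_moves(motion="0 0 0 10;0 0 0 0;0 0 0 0")

```text
time: 83.42
tool_pos: [543.7, -213.5, 116.1]
tcp_rot: [-3.141, -0.0, 1.482]
contact_force: [0.2, -0.8, 0.2]
grip_width: 46.1
finger_force: 0.0
```

```bash
python3 -c "
from h import *
p,o,W=bot_look('scene');print(tb(bot.get_obs()['tool_pos']))
bot_look('wrist')
x=bw(-41,38);to(*x,18.5,84.7)"|grep -v 'z \[[ 123456789]..\..* [123]..\.'
```

```text
body binxy [-39.4  93.5] [42. 80.] 0.3 med [-29.8  93.4] z [24.1 40.6 47.2] world [ 550.2 -157.5]
cap binxy [-46.4  45.7] [119. 128.] 66.1 med [-13.4  34.4] z [450.8 470.6 479.8] world [ 561.2 -217.8]
cap binxy [-38.1  40. ] [27. 22.] 5.8 med [-34.6  40. ] z [24.9 36.2 40.3] world [ 540.5 -210.3]
[-31.02058337  36.9300539 ]
body binxy [-41.7  92.7] [40. 83.] 0.3 med [-41.1  97.1] z [34.4 43.4 45.8] world [ 539.3 -152.8]
cap binxy [-41.9 110.1] [48. 16.] 89.9 med [-42.  112.9] z [43.9 45.  46.1] world [ 539.9 -137. ]
cap binxy [-41.5  41.1] [21. 28.] 89.7 med [-40.9  41.7] z [30.  37.2 39.7] world [ 534.4 -208. ]
shift [ 0.0012 -0.01    0.0977] rows>= 1.7859796534114312
turn 0.1 or -179.9 now 84.8 q6 -24
```

Request:
apply_moves(motion="0.002 -0.005 0 0;0.002 -0.0055 0.03 0;0 0 0.03 0;0 0 0.028 0;0 0 0.009 0;0 0 0 0")

```text
time: 84.28
tool_pos: [533.6, -209.1, 19.3]
tcp_rot: [-3.141, -0.0, 1.479]
contact_force: [-0.3, -1.0, 1.1]
grip_width: 45.9
finger_force: 0.0
```

Request:
apply_moves(motion="0 0 0.001 0;0 0 0 0;0 0 0 0;0 0 0 0;0 0 0 0", fingers=-1)

```text
time: 84.9
tool_pos: [534.2, -209.5, 19.0]
tcp_rot: [3.14, 0.001, 1.478]
contact_force: [-1.5, -0.6, 6.4]
grip_width: 28.4
finger_force: 30.0
```

Request:
apply_moves(motion="-0.002 0 -0.01 0;-0.002 0 -0.015 0;0 0 -0.016 0;0 0 0 0")

```text
time: 85.4
tool_pos: [534.4, -213.7, 61.3]
tcp_rot: [3.138, 0.002, 1.478]
contact_force: [-0.2, -1.1, -1.4]
grip_width: 27.9
finger_force: 30.0
```

```bash
python3 -c "
from h import *
side(-80,-5,ymin=40)"
```

```text
tcp bin [-40.4  36.1] 61.3 xmax [-26.  -21.9 -19.5]
theta 0.5 centre [108.8  68.8] [41.5 12.5]
foot [69.8 68.5] cap [164.2  69.2]
```

Request:
apply_moves(motion="0 0 0.005 0;0.003 0 0 0;0.003 0 -0.001 0;0.002 0 -0.001 0;0.001 0 -0.001 0;0 0 0 0")

```text
time: 86.2
tool_pos: [533.9, -206.6, 57.7]
tcp_rot: [3.141, 0.004, 1.479]
contact_force: [-4.1, -10.3, -2.3]
grip_width: 28.2
finger_force: 30.0
```

Request:
apply_moves(motion="0.001 0 -0.002 0;0.001 0 -0.002 0;0.001 0 -0.002 0;0.001 0 -0.002 0;0 0 0 0")

```text
time: 86.82
tool_pos: [534.5, -203.5, 66.2]
tcp_rot: [3.14, 0.006, 1.479]
contact_force: [-4.3, -12.9, -0.1]
grip_width: 28.3
finger_force: 29.9
```

```bash
python3 -c "
from h import *
side(-80,-5,ymin=40)"
```

```text
tcp bin [-41.2  46.2] 66.2 xmax [-50.  -26.2 -20.5]
theta 162.8 centre [118.7  69.3] [19.8 36.3]
foot [156.   57.8] cap [65.7 85.7]
```

Request:
apply_moves(motion="0.001 0 -0.0032 0;0.001 0 -0.0032 0;0.0015 0 -0.0032 0;0.0015 0 -0.0032 0;0.0015 0 -0.0032 0;0.002 0 -0.0032 0;0.002 0 -0.0032 0;0 0 0 0")

```text
time: 87.88
tool_pos: [535.5, -192.1, 88.7]
tcp_rot: [3.141, 0.005, 1.479]
contact_force: [-3.3, -10.3, 1.1]
grip_width: 28.0
finger_force: 33.0
```

```bash
python3 -c "
from h import *
side(-80,-5,ymin=40)"
```

```text
tcp bin [-41.3  57.7] 88.7 xmax [-48.  -28.7 -21.1]
theta 154.9 centre [124.   71.6] [19.3 39.5]
foot [159.3  55.1] cap [73.7 95.2]
```

Request:
apply_moves(motion="0.0025 0 -0.0035 0;0.0025 0 -0.0035 0;0.003 0 -0.0032 0;0.003 0 -0.0032 0;0.003 0 -0.003 0;0.003 0 -0.003 0;0.003 0 -0.0027 0;0.003 0 -0.0025 0")

```text
time: 88.92
tool_pos: [538.0, -169.5, 114.0]
tcp_rot: [3.139, 0.005, 1.479]
contact_force: [-4.5, -8.9, 6.8]
grip_width: 28.0
finger_force: 34.1
```

Request:
apply_moves(motion="0.004 0 -0.003 0;0.004 0 -0.0025 0;0.004 0 -0.0025 0;0.004 0 -0.002 0;0.004 0 -0.002 0;0.004 0 -0.002 0;0 0 0 0")

```text
time: 89.8
tool_pos: [540.3, -144.0, 127.8]
tcp_rot: [3.14, 0.003, 1.479]
contact_force: [-3.2, -5.0, 5.5]
grip_width: 28.1
finger_force: 31.0
```

```bash
python3 -c "
from h import *
side(-80,-5,ymin=40)"
```

```text
tcp bin [-40.9 105.9] 127.8 xmax [-39.7 -23.5 -19.1]
theta 120.7 centre [126.   89.4] [21.4 74.5]
foot [145.9  55.9] cap [ 97.6 137.1]
```

Request:
apply_moves(motion="0.005 0 -0.0015 0;0.005 0 -0.001 0;0.005 0 -0.001 0;0.005 0 -0.0005 0;0.004 0 0 0;0 0 0 0")

```text
time: 90.6
tool_pos: [542.8, -120.0, 132.7]
tcp_rot: [3.138, 0.003, 1.479]
contact_force: [-3.7, -3.5, 12.3]
grip_width: 27.9
finger_force: 30.0
```

```bash
python3 -c "
from h import *
side(-80,-5,ymin=40)"
```

```text
tcp bin [-40.6 130.1] 132.7 xmax [-31.8 -22.8 -18.9]
theta 103.1 centre [135.7  92.2] [21.  76.1]
foot [144.6  54.3] cap [123.2 146.3]
```

About 77°. I'll move inside the bin, lower it, let it right itself, and regrip.

Request:
apply_moves(motion="0 0 -0.012 0;-0.02 0 0 0;-0.02 0 0 0;0 0 0.02 0;0 0 0.02 0;0 0 0.008 0;0 0 0 0;0 0 0 0")

```text
time: 91.65
tool_pos: [538.9, -159.3, 94.9]
tcp_rot: [3.14, 0.0, 1.478]
contact_force: [-0.5, 0.6, -2.9]
grip_width: 28.4
finger_force: 30.0
```

```bash
python3 -c "
from h import *
side(-80,-5,ymin=40)"
```

```text
tcp bin [-40.9  90.6] 94.9 xmax [-32.3 -22.9 -19.5]
theta 105.2 centre [98.6 53.3] [24.4 70.2]
foot [108.8  15.7] cap [ 84.  106.9]
```

Request:
apply_moves(motion="0 0 0.002 0;0 0 0.002 0;0 0 0.001 0;0 0 0 0")

```text
time: 92.2
tool_pos: [538.7, -159.0, 89.9]
tcp_rot: [3.141, 0.001, 1.478]
contact_force: [-0.4, 0.2, 4.7]
grip_width: 28.0
finger_force: 29.9
```

Request:
apply_moves(motion="0 0 0.001 0;0 0 0.001 0;0.003 0 0 0;0.003 0 0 0;0.003 0 0 0;0 0 0 0")

```text
time: 92.95
tool_pos: [540.3, -150.8, 89.5]
tcp_rot: [3.138, 0.002, 1.479]
contact_force: [-4.0, -0.5, 14.4]
grip_width: 27.8
finger_force: 30.0
```

```bash
python3 -c "
from h import *
side(-80,-5,ymin=40)"
```

```text
tcp bin [-40.3  99.2] 89.5 xmax [-30.5 -22.8 -19.5]
theta 102.5 centre [102.6  46.5] [22.2 65.1]
foot [111.1   8.4] cap [ 90.6 100.7]
```

Request:
apply_moves(motion="0 0 -0.002 0;0 0 0 0")

```text
time: 93.25
tool_pos: [539.7, -150.1, 89.8]
tcp_rot: [3.14, 0.0, 1.478]
contact_force: [-0.1, -0.5, 6.2]
grip_width: 27.8
finger_force: 30.0
```

Request:
apply_moves(motion="0 0 0 0;0 0 0 0;0 0 0 0;0 0 0 0;0 0 0 0;0 0 0 0", fingers=0.1)

```text
time: 94.0
tool_pos: [539.3, -149.9, 89.3]
tcp_rot: [-3.142, 0.0, 1.478]
contact_force: [-0.6, -0.3, 0.2]
grip_width: 50.3
finger_force: 0.0
```

```bash
python3 -c "
from h import *
side(-80,-5,ymin=40)
p,o,W=shot('wrist');i=p['img'].astype(int);b=np.stack([(W[...,:2]-BC)@U,(W[...,:2]-BC)@V,W[...,2]],-1)
m=(i.min(2)>130)&(abs(b[...,0]+41)<24)&(b[...,1]>60)&(b[...,1]<150)&(b[...,2]>80)&(b[...,2]<120)
q=b[m];print(len(q),np.round(np.percentile(q,[2,50,98],axis=0),1).tolist())"
```

```text
tcp bin [-41.4 100. ] 89.3 xmax [-30.  -22.3 -18.8]
theta 86.4 centre [114.3  43.5] [65.7 24.5]
foot [111.8   4.5] cap [117.9  98.8]
2877 [[-52.7, 105.9, 93.8], [-39.9, 118.8, 109.7], [-27.2, 129.2, 111.0]]
```

Request:
apply_moves(motion="0.007 0 0 0;0.0077 0.001 0 0;0 0 0 0;0 0 0 0")

```text
time: 94.6
tool_pos: [541.7, -135.2, 89.3]
tcp_rot: [3.142, 0.0, 1.479]
contact_force: [-0.1, 0.9, 0.1]
grip_width: 50.3
finger_force: 0.0
```

Request:
apply_moves(motion="0 0 0 0;0 0 0 0;0 0 0 0;0 0 0 0;0 0 0 0", fingers=-1)

```text
time: 95.22
tool_pos: [541.5, -135.4, 89.3]
tcp_rot: [-3.141, 0.0, 1.478]
contact_force: [-1.3, -1.0, 0.1]
grip_width: 28.0
finger_force: 30.0
```

Request:
apply_moves(motion="0 0 -0.02 0;0 0 -0.03 0;0 0 -0.04 0;0 0 0 0")

```text
time: 95.72
tool_pos: [543.3, -135.9, 182.2]
tcp_rot: [3.135, 0.002, 1.478]
contact_force: [-0.2, -1.0, -2.8]
grip_width: 28.0
finger_force: 30.0
```

```bash
python3 -c "
from h import *
held();to(501.2,114.3,180,84.7)"
```

```text
scene tcp [ 543.3 -135.9  182.2] 322
z 108 side mid 1.2 near 21.9
z 123 side mid -0.4 near 22.1
z 138 side mid 0.2 near 21.7
z 153 side mid -1.0 near 21.7
z 168 side mid -0.1 near 22.0
c [ 0.96 -0.28] s [0.28 0.96]
shift [ 2.449e-01 -6.380e-02  1.000e-04] rows>= 4.601961533458325
turn 0.0 or -180.0 now 84.7 q6 -17
```

Request:
apply_moves(motion="0.041 -0.0106 0 0;0.041 -0.0106 0 0;0.041 -0.0106 0 0;0.041 -0.0106 0 0;0.041 -0.0106 0 0;0.041 -0.0106 0 0;0 0 0 0;0 0 0 0")

```text
time: 96.78
tool_pos: [500.5, 115.1, 178.1]
tcp_rot: [-3.14, 0.001, 1.479]
contact_force: [0.0, 0.6, -1.3]
grip_width: 28.0
finger_force: 30.0
```

Request:
apply_moves(motion="0 0 0.03 0;0 0 0.01 0;0 0 0 0;0 0 0 0")

```text
time: 97.28
tool_pos: [501.7, 115.2, 140.0]
tcp_rot: [3.14, -0.0, 1.478]
contact_force: [-0.2, 0.2, -1.6]
grip_width: 28.3
finger_force: 30.0
```

```bash
python3 -c "
from h import *
held();to(501.2,114.3,96,84.7)"
```

```text
scene tcp [501.7 115.2 140. ] 306
z 60 side mid -1.0 near 20.5
z 75 side mid 1.3 near 22.0
z 90 side mid 0.9 near 22.2
z 105 side mid 1.4 near 22.9
z 120 side mid 1.1 near 22.4
z 135 side mid -0.7 near 21.8
c [ 0.87 -0.5 ] s [0.5  0.87]
shift [-0.001  -0.0004  0.0441] rows>= 0.8025367222298215
turn -0.0 or 180.0 now 84.7 q6 10
```

Request:
apply_moves(motion="-0.001 0 0.012 0;0 0 0.012 0;0 0 0.012 0;0 0 0.006 0;0 0 0.003 0;0 0 0 0")

```text
time: 98.08
tool_pos: [501.1, 114.6, 94.5]
tcp_rot: [3.141, -0.0, 1.478]
contact_force: [0.2, 0.1, -1.8]
grip_width: 28.3
finger_force: 30.0
```

Request:
apply_moves(motion="0 0 0 0;0 0 0 0;0 0 0 0;0 0 0 0", fingers=0)

```text
time: 98.58
tool_pos: [501.0, 114.5, 94.4]
tcp_rot: [3.141, 0.0, 1.478]
contact_force: [0.2, -0.6, 0.1]
grip_width: 45.6
finger_force: 0.0
```

Request:
apply_moves(motion="0 0 -0.03 0;0 0 -0.05 0;0 0 -0.03 0;-0.05 0 0 0;-0.05 0 0 0;-0.05 0 0 0;0 0 0 0")

```text
time: 99.45
tool_pos: [486.9, -37.6, 204.4]
tcp_rot: [3.141, 0.001, 1.474]
contact_force: [0.9, 0.9, 0.5]
grip_width: 46.1
finger_force: 0.0
```

```bash
python3 -c "
from h import *
p,o,W=shot('scene');a,_,_=shot('top')
cv2.imwrite('pics/z.png',cv2.resize(np.hstack([cv2.resize(p['img'][70:250,180:420],(512,384)),a['img']]),(800,300)))"
```

```text
(no output)
```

View pics/z.png

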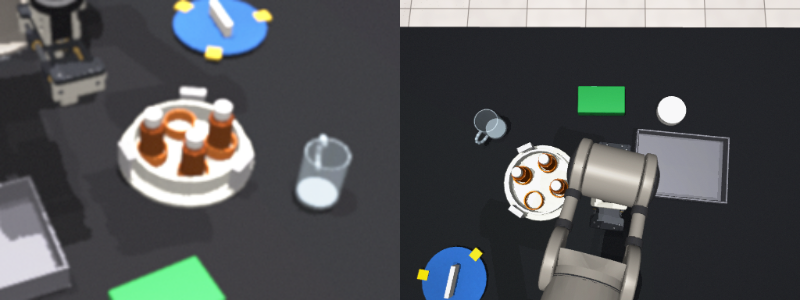

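The picture shows all three bottles upright, each in its own ring (scene half (152,135), (195,150), (222,125)). The cover lies flat and clear, the bin is empty and the bystanders have not moved. Handing in.

```bash
python3 -c "
from plant import bot
print(bot.close_job())"
```

```text
the job is handed in; nothing more can be done
None
```

The job is handed in at about 99 s of the 210 s: the cover was turned free, lifted off and laid flat clear of the rack, and the three bottles present stand upright, each in its own ring, with the beaker, slide box and petri dish untouched; no verdict came back at hand-in.

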